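Ready the light plinth on a banquet table

TASK

Switch the light plinth off at its isolator, then push every wax flake off its panel into the gutter along its near edge with the scraper block, keeping the gripper itself off the flakes. Then lay the scraper back flat on its marble slab and set all the candle jars upright on the panel, tall ones in the back half and short ones in the front half (the gutter side), clear of one another, without dropping or tipping any or disturbing the other tableware. Last, switch the isolator fully on again.

Things in the scene. Friction and masses are not known exactly. Their poses are not given: they have to be found in the camera images.
- plinth: Low light plinth, fixed: dark smoked panel 220 mm (x) by 240 mm (y), its flat top 35 mm above the table, brass rim 10 mm wide standing 12 mm above the panel on the two y sides and the back (+x); no rim on the near (-x) edge, where a brass gutter runs along it. Origin under the panel's centre, at table height; z up, x points to the back, away from the gutter.
- panel_top (a point): Centre of the panel's top surface; axes as the plinth's. The panel spans x -110 to 110 mm, y -120 to 120 mm. Back half: x above 0, front half: x below 0.
- gutter_floor (a point): Middle of the gutter's floor, 6 mm above the table (29 mm below the panel top); axes as the plinth's. The gutter is 68 mm wide in x (34 mm each way from this point, the panel's edge being its back side) and 240 mm long in y; its outer wall is 6 mm thick and 32 mm high above the table.
- isolator: Fixed grey switch box 90 by 90 mm, 60 mm high, with a black rotary handle on top. Origin under its centre at table height, z up.
- handle_grip (a point): Point on the handle's vertical turning axis at the middle of its grip bar, 90 mm above the table. The bar is 16 mm thick (its own x) and 74 mm long (its own y), from 70 to 106 mm above the table; a white tick marks its +y end.
- handle (a joint): Rotary handle, rad: 0 = off (bar along the box's y), 1.4 = on (about 80 degrees on, clockwise seen from above; the ticked end then points to the box's +x, at the white mark on the box). Stops at both ends; it stays where it is left.
- slab: Flat marble slab 110 mm (x) by 150 mm (y), 4 mm thick, fixed on the table: the scraper's place. Origin under its centre, z up.
- scraper: Wooden scraper block, loose, 180 g: base 24 mm (x) by 100 mm (y) and 22 mm high with a flat underside; on it an upright grip 16 mm thick (x), 60 mm long (y), from 22 to 72 mm high. Origin at the centre of its underside, z up.
- flake1: Loose cream flake of hardened wax, 12 to 22 mm across and 7 to 9 mm thick, lying on the panel. Origin at the centre of its underside. May be absent.
- flake2: Loose cream flake of hardened wax, 12 to 22 mm across and 7 to 9 mm thick, lying on the panel. Origin at the centre of its underside. May be absent.
- flake3: Loose cream flake of hardened wax, 12 to 22 mm across and 7 to 9 mm thick, lying on the panel. Origin at the centre of its underside. May be absent.
- flake4: Loose cream flake of hardened wax, 12 to 22 mm across and 7 to 9 mm thick, lying on the panel. Origin at the centre of its underside. May be absent.
- flake5: Loose cream flake of hardened wax, 12 to 22 mm across and 7 to 9 mm thick, lying on the panel. Origin at the centre of its underside. May be absent.
- tall1: Tall glass candle jar with gold rims, round, 56 mm diameter, 110 mm high, 320 g with a heavy foot, may be taken round the outside from above; standing on the table. Origin at the centre of its underside, z up. May be absent.
- tall2: Tall glass candle jar with gold rims, round, 56 mm diameter, 110 mm high, 320 g with a heavy foot, may be taken round the outside from above; standing on the table. Origin at the centre of its underside, z up. May be absent.
- short1: Short glass candle jar with gold rims, round, 56 mm diameter, 70 mm high, 320 g with a heavy foot, may be taken round the outside from above; standing on the table. Origin at the centre of its underside, z up. May be absent.
- short2: Short glass candle jar with gold rims, round, 56 mm diameter, 70 mm high, 320 g with a heavy foot, may be taken round the outside from above; standing on the table. Origin at the centre of its underside, z up. May be absent.
- goblet: Bystander: stemmed glass 136 mm high, 60 mm foot. Origin under its centre.
- shaker: Bystander: brass shaker 75 mm high, 40 mm diameter. Origin under its centre.
- favour: Bystander: small gift box 50 by 50 mm, 53 mm high with its bow. Origin under its centre.
- dish: Bystander: white bowl 70 mm diameter, 30 mm high. Origin under its centre.
There are look-alikes about, which are no part of the job. What is shaped like the short1 but blue or turquoise is not meant.

How it is judged:
By the outcome, as a careful person would: the job done as asked, in the order asked, and still so for the second after the job is handed in, with the robot touching nothing.
Of tall1, tall2, short1, short2 only 3 to 4 are there at a start; the rules pass over those that are not, and their reading is None.
Of flake1, flake2, flake3, flake4, flake5 only 3 to 5 are there at a start; the rules pass over those that are not, and their reading is None.
At some moment in a run one of tall1, tall2, short1, short2 may be knocked a few centimetres aside while the robot is not near it.
It also fails if it takes over 210 s, if anything falls off the work surface, if the arm or the gripper's body presses on something with over 40 N, if the wrist force passes 120 N, or if a joint passes its speed limit or range.

ROBOT

A 6-joint arm with a two-finger parallel gripper is mounted at the origin on the work surface. World frame = base frame: x ahead of the robot, y to its left, z up, the work surface at z = 0. Lengths are in m, angles in degrees, forces in N, time in s.
With the tool pointing down it reaches from about 0.3 to 0.75 m from the base axis. Payload 8.5 kg.
Tool frame: the origin (TCP) lies at the very end of the fingers, on their centre line; the grasp point (between the pads) lies 19 mm behind it (grip_depth is the distance from the TCP to the grasp point, in m); z points along the fingers, y is the direction in which the jaws open and shut (so a half turn about z gives the same grasp; the last joint's range is limited). The gripper opens to 85 mm and grips with 20 to 120 N. Pads are 22 mm wide; open, the fingers measure 114 mm over their backs; the gripper's body (76 mm by 85 mm) begins 54 mm behind the grasp point. The pads swing forward as they close: fully open they stand 13 mm farther back than shut.
Start: joints at [-75.418, 21.807, 74.336, -0, 83.858, -12.336], TCP at [0.249, -0.49, 0.231] pointing down, gripper open.
Joint ranges: [-178.18, 178.18], [-50.72, 133.34], [12.68, 142.11], [-81.47, 261.47], [9.98, 163.14], [-165.26, 165.26]. Speed limits (degrees/s): [136.94, 136.94, 180, 180, 180, 180].

INTERFACE

Orientations are given as a 3x3 rotation matrix whose columns are the frame's x, y, z axes.
In Python, from rig import observe, get_image, close_job, silhouettes, grip_depth gives the robot as it stands. The module is installed in compiled form; this text tells all that it offers.
- The arm moves only by the shell command python3 -m crank 'ROWS' [FORCE]. ROWS is a JSON object of lists of equal length, an entry for each row: "slide": the shift along the tool's x, y, z in m, a list of three; "roll": the turn about the tool's z in rad; "grip": the finger opening in m, from 0 to 0.0854. A call has exactly 8 rows; each row is the pose to reach, as a shift and turn from the pose commanded when the call began, along the tool's axes at that moment; what a row does not reach only later rows make up. A row lasts 1/10 s, in which the tool goes at most 50 mm and 8.59 degrees, less where a joint would pass 70% of its speed; a pose out of reach is approached as far as the arm can. A call with a gripper value outside its range is refused whole. The fingers move at their own pace and stop on an object; FORCE is the grip in N (left out, the last holds). Time passes only in rows, so rows that repeat a pose let the fingers close, or fill a call up. It gives the time, the measured TCP pose, the force and the opening at its end, in the units of the state.
- observe(): the state, without advancing time (a new reading comes with each control period).
- get_image(name): name is "scene" or "top"; returns a dict with "frame" (384x512x3 uint8, red, green, blue), "fx", "fy", "cx", "cy" (pixels), "D" ([k1, k2, p1, p2, k3] as OpenCV has them; the pictures are not rectified), "xyz" and "rotation" of the camera in the world. Camera axes: x right, y down, z forward; pixel columns grow to the right and rows downward; lengths in m; the calibration is good to about 2 mm. A picture is of the moment at which its call begins. There is no depth.
- close_job(): hands the job in, once; it reports no verdict.
Trained networks look in a picture, given as the dict that the camera call returned (one of the last four; its "shot" number tells which), for a name from the list of things; names that differ only in an ending like _2 or _b are one class to them, and where a whole thing is asked for, a point or a joint stands for the part that bears it (a point fixed in the world has none). Each returns a list of dicts, best first, with "confidence" (0 to 1); they miss things now and then, are a little off and sometimes report something else, mostly with a low value. They report only what shows in the picture. A call takes as long as a camera call. They do not tell look-alikes from the thing itself.
- silhouettes(target, picture): "pixels" (384x512 bool, what is visible of it) and "box" ([centre column, centre row, width, height] in pixels, round what is visible of it).
The state is a dict: "time_s": time; "q": joint angles; "qvel": joint speeds; "joint_efforts": joint torques, N m; "position": TCP position; "tool_rot": TCP orientation; "ft_force": force on the tool from outside, world axes, zero at the start; "wrist_torque": the same for the moment, N m; "grip_width": finger opening in m.
Only numpy, scipy, OpenCV 4.12 (cv2) and the standard library are available. Lean on these libraries where they do the work, as an engineer would, in place of code of your own. Each camera call takes 0.05 s, during which the arm holds its last target.

## Working session

There is one attempt and no reset: what is moved stays moved. The work goes in short steps, Python scripts to look and compute and a shell command to move; the robot and the scene stay as the last step left them, time stands still between calls to the robot, and variables do not carry over. Pictures are saved under pics/ and viewed, and the job is handed in when it is done.

```bash
mkdir -p pics; ls
python3 - <<'E'
from rig import *
import cv2,numpy as np
s=observe();print({k:np.round(v,4).tolist() for k,v in s.items()})
import rig;print(rig.grip_depth)
for n in("scene","top"):
    p=get_image(n)
    print(n,{k:np.round(v,4).tolist() for k,v in p.items() if k!="frame"})
    cv2.imwrite(f"pics/{n}0.png",cv2.resize(p["frame"][:,:,::-1],(800,600),interpolation=cv2.INTER_CUBIC))
E
```

```text
pics
{'time_s': 0.0, 'q': [-75.4172, 21.8399, 74.3871, -0.0017, 83.8574, -12.3353], 'qvel': [0.0256, -0.0612, -0.0118, -0.0783, 0.1152, -0.0274], 'joint_efforts': [-0.0008, -44.8466, -23.1279, -0.0002, 0.0048, 0.0], 'position': [0.2489, -0.4901, 0.2307], 'tool_rot': [[0.8917, 0.4527, -0.0004], [0.4527, -0.8917, 0.0014], [0.0003, -0.0014, -1.0]], 'ft_force': [-0.0872, -0.2159, -0.7018], 'wrist_torque': [-0.0199, -0.0035, 0.0334], 'grip_width': 0.0856}
0.0187
scene {'fx': 468.3979, 'fy': 468.3979, 'cx': 255.0121, 'cy': 191.8296, 'D': [-0.033, 0.0, 0.0, 0.0, 0.0], 'xyz': [1.5105, -0.0214, 1.1671], 'rotation': [[0.0244, 0.739, -0.6733], [0.9997, -0.0226, 0.0114], [-0.0067, -0.6734, -0.7393]], 'shot': 1}
top {'fx': 430.9791, 'fy': 430.9791, 'cx': 254.9191, 'cy': 197.3692, 'D': [-0.1052, 0.0, 0.0, 0.0, 0.0], 'xyz': [0.4243, 0.005, 1.5804], 'rotation': [[-0.0126, -0.9964, 0.0836], [-0.9999, 0.0127, 0.0006], [-0.0017, -0.0836, -0.9965]], 'shot': 2}
```

View pics/scene0.png

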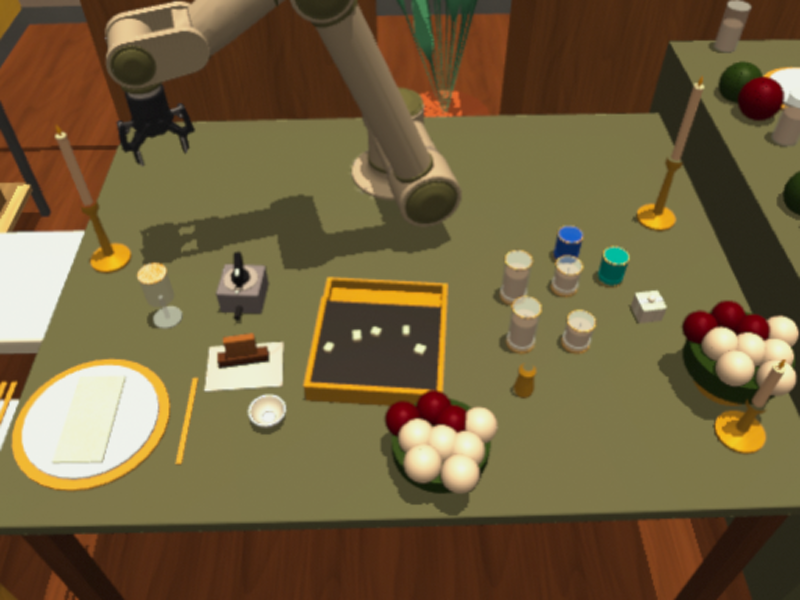

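View pics/top0.png

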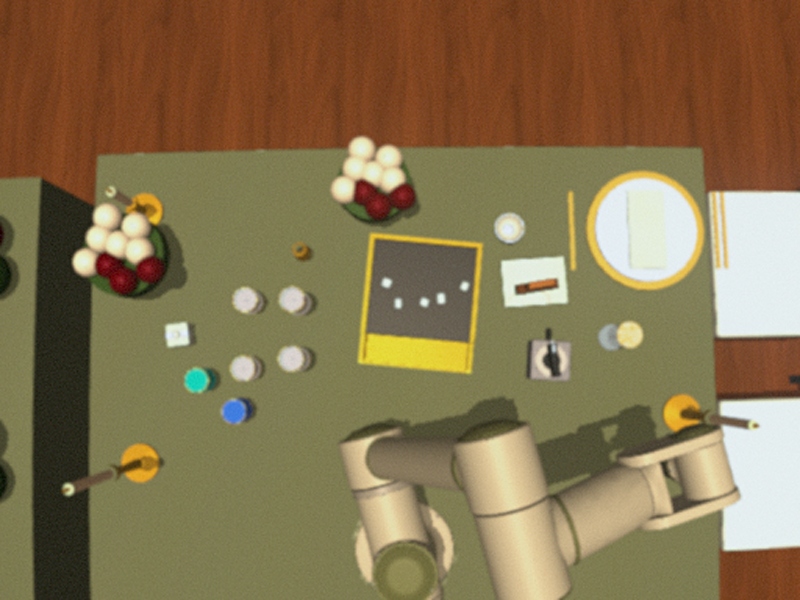

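Both views show the plinth with five flakes, four clear jars, the two blue and turquoise look-alikes, the scraper on its slab and the isolator. Next I'll build helpers and measure.

```bash
cat > h.py <<'E'
import numpy as np,cv2
from rig import *
np.set_printoptions(precision=4,suppress=True)
def KD(p): return np.array([[p["fx"],0,p["cx"]],[0,p["fy"],p["cy"]],[0,0,1.]]),np.array(p["D"],float)
def ray(p,uv):
    K,D=KD(p); n=cv2.undistortPoints(np.array(uv,float).reshape(-1,1,2),K,D).reshape(-1,2)
    d=np.c_[n,np.ones(len(n))]@np.array(p["rotation"]).T
    return np.array(p["xyz"]),d
def atz(p,uv,z):
    c,d=ray(p,uv); return c+d*((z-c[2])/d[:,2])[:,None]
def proj(p,X):
    K,D=KD(p);R=np.array(p["rotation"]).T
    return cv2.projectPoints(np.array(X,float).reshape(-1,3),cv2.Rodrigues(R)[0],-R@np.array(p["xyz"]),K,D)[0].reshape(-1,2)
def tri(ps,uvs):
    A=np.zeros((3,3));b=np.zeros(3)
    for p,uv in zip(ps,uvs):
        c,d=ray(p,uv);d=d[0]/np.linalg.norm(d[0]);M=np.eye(3)-np.outer(d,d);A+=M;b+=M@c
    X=np.linalg.solve(A,b); return X,[np.linalg.norm(proj(p,X)[0]-np.array(uv)) for p,uv in zip(ps,uvs)]
def crop(p,c0,r0,c1,r1,name,s=None):
    im=p["frame"][r0:r1,c0:c1,::-1]; s=s or min(800/(c1-c0),600/(r1-r0))
    cv2.imwrite(f"pics/{name}.png",cv2.resize(im,None,fx=s,fy=s,interpolation=cv2.INTER_CUBIC))
E
python3 - <<'E'
from h import *
S=get_image("scene");T=get_image("top")
for n in "plinth isolator handle slab scraper flake1 tall1 short1 goblet shaker favour dish".split():
    for nm,p in(("S",S),("T",T)):
        for d in silhouettes(n,p)[:7]:
            if d["confidence"]>.2:
                r,c=np.nonzero(d["pixels"]); print(n,nm,round(d["confidence"],2),np.round(d["box"],1),len(r),"centroid",np.round([c.mean(),r.mean()],1))
crop(S,130,150,300,270,"s1");crop(T,220,140,380,260,"t1")
crop(T,100,140,220,280,"t2");crop(S,300,140,430,260,"s2")
E
```

```text
plinth S 0.96 [240.6 217.8  91.3  81. ] 6432 centroid [241.6 218.3]
plinth T 0.87 [269.  193.1  74.4  90.8] 6128 centroid [268.5 194.1]
isolator S 0.69 [156.8 182.1  36.7  44.6] 985 centroid [155.1 183.6]
isolator T 0.8 [352.1 228.2  32.5  32.3] 780 centroid [351.  229.5]
handle S 0.73 [153.8 173.4  14.4  23. ] 163 centroid [152.9 173.2]
handle T 0.76 [352.9 229.1  13.5  22.4] 147 centroid [353.3 230.8]
slab S 0.59 [157.  236.8  49.6  31.5] 998 centroid [156.3 237.3]
slab T 0.86 [342.2 181.9  42.3  30.2] 986 centroid [341.4 179.4]
scraper S 0.68 [156.9 225.9  31.9  21.3] 491 centroid [154.4 225.3]
scraper T 0.72 [344.2 183.1  25.5  12.7] 207 centroid [342.9 182.9]
tall1 S 0.7 [330.6 177.9  16.5  36.1] 532 centroid [329.3 175.9]
tall1 S 0.7 [334.9 205.9  21.9  36. ] 638 centroid [334.1 206.9]
tall1 S 0.51 [334.3 246.2  11.8  21.3] 215 centroid [334.8 244.6]
tall1 T 0.72 [191.9 193.4  21.1  19.6] 274 centroid [188.4 192.6]
tall1 T 0.63 [188.9 227.4  22.5  17.4] 292 centroid [188.  229.3]
short1 S 0.85 [393.8 170.6  25.5  26.1] 422 centroid [391.9 170. ]
short1 S 0.74 [369.4 212.8  18.9
[... 600 characters left out ...]
8.1  44.3] 737 centroid [102.  188.5]
goblet S 0.32 [153.8 172.1  12.9  26.1] 149 centroid [153.1 172.6]
goblet T 0.85 [398.5 214.7  30.2  15.7] 404 centroid [396.6 214.8]
shaker S 0.49 [334.5 244.5  14.6  23.2] 206 centroid [335.  244.8]
shaker T 0.7 [326.4 147.   18.2  17.2] 258 centroid [325.4 145.4]
shaker T 0.61 [193.2 159.2  13.7  13.5] 90 centroid [193.7 161.9]
favour S 0.94 [415.5 195.1  19.7  22. ] 381 centroid [415.  195.6]
favour T 0.8 [114.3 215.4  19.2  20. ] 234 centroid [114.4 214. ]
favour T 0.48 [189.6 230.1  23.1  18.7] 275 centroid [187.8 229.1]
dish S 0.81 [169.6 262.4  23.9  17.4] 394 centroid [170.6 262.5]
dish T 0.77 [327.1 146.7  17.7  15.7] 271 centroid [325.7 145.8]
```

```bash
python3 -c "
import cv2,numpy as np
a=[cv2.resize(cv2.imread(f'pics/{n}.png'),(400,300)) for n in ('s1','t1','s2','t2')]
"
```

```text
(no output)
```

View pics/s1.png

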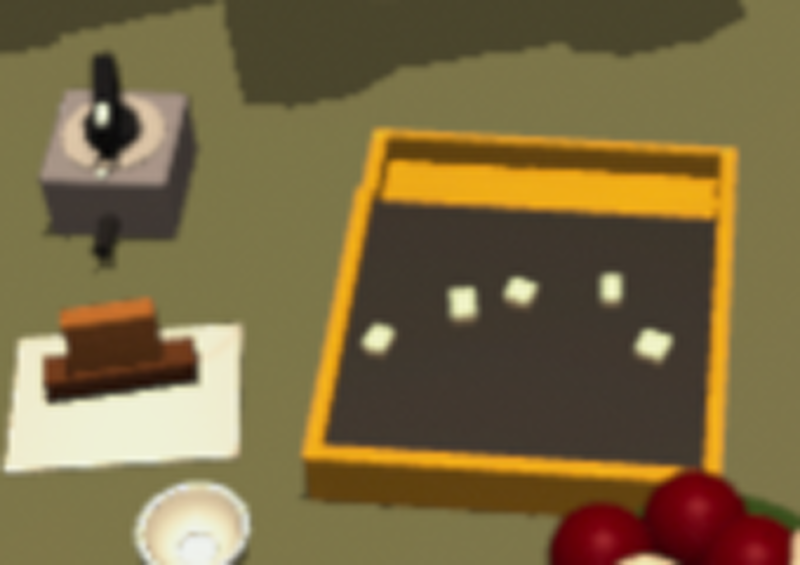

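View pics/t1.png

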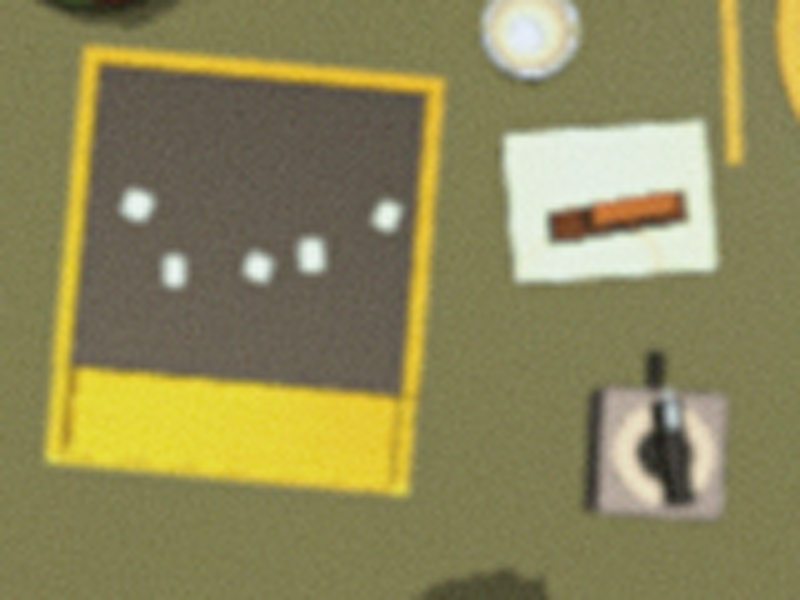

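Run:
```python
from h import *
S=get_image("scene");T=get_image("top")
for nm,p in(("S",S),("T",T)):
    f=p["frame"].astype(int);hsv=cv2.cvtColor(p["frame"],cv2.COLOR_RGB2HSV).astype(int)
    pl=silhouettes("plinth",p)[0]["pixels"]
    c,r,w,h=[int(v) for v in silhouettes("plinth",p)[0]["box"]]
    roi=np.zeros((384,512),bool);roi[r-h//2-4:r+h//2+5,c-w//2-6:c+w//2+7]=1
    dark=roi&(hsv[...,2]<125)&(hsv[...,1]<90)
    dark=cv2.morphologyEx(dark.astype(np.uint8),cv2.MORPH_OPEN,np.ones((3,3)))
    dark=cv2.morphologyEx(dark,cv2.MORPH_CLOSE,np.ones((9,9)))
    k=cv2.findContours(dark,cv2.RETR_EXTERNAL,cv2.CHAIN_APPROX_NONE)[0];k=max(k,key=cv2.contourArea)
    print(nm,cv2.contourArea(k),cv2.approxPolyDP(k,4,True).reshape(-1,2).tolist(),cv2.boxPoints(cv2.minAreaRect(k)))
    fl=roi&(hsv[...,2]>170)&(hsv[...,1]<90)
    n,l,st,ce=cv2.connectedComponentsWithStats(fl.astype(np.uint8))
    for i in range(1,n):
        if st[i,4]>8: print(nm,"flake",st[i],ce[i],atz(p,[ce[i]],.042 if nm=="T" else .040))
# quick handle etc
crop(S,135,155,185,192,"s3");crop(T,330,205,375,240,"t3")
```

```text
S 3613.0 [[210, 194], [201, 243], [277, 247], [280, 198]] [[200.6379 243.1552]
 [203.5828 193.0931]
 [280.6104 197.6241]
 [277.6655 247.6862]]
S flake [238 209   6   5  22] [240.1818 211.1818] [[ 0.5647 -0.0525  0.04  ]]
S flake [258 208   4   6  20] [259.5 210.5] [[0.5637 0.0082 0.04  ]]
S flake [226 211   5   6  28] [228.     213.6786] [[ 0.5737 -0.0906  0.04  ]]
S flake [207 219   6   6  23] [209.8696 221.3043] [[ 0.6026 -0.1461  0.04  ]]
S flake [265 220   7   6  31] [268.3226 222.6774] [[0.6133 0.0337 0.04  ]]
T 3698.0 [[241, 154], [235, 212], [299, 217], [303, 159]] [[234.4454 212.2396]
 [239.7016 153.1068]
 [304.1921 158.8393]
 [298.9359 217.9721]]
T flake [245 178   6   6  26] [247.0769 180.5769] [[0.6143 0.0334 0.042 ]]
T flake [295 180   5   6  22] [297.     182.7273] [[ 0.6043 -0.146   0.042 ]]
T flake [280 188   5   6  29] [281.931  190.5862] [[ 0.5766 -0.0913  0.042 ]]
T flake [253 191   4   6  22] [254.5    193.7273] [[0.5665 0.0073 0.042 ]]
T flake [269 191   5   5  22] [271.0909 193.0909] [[ 0.5681 -0.0522  0.042 ]]
```

View pics/s3.png

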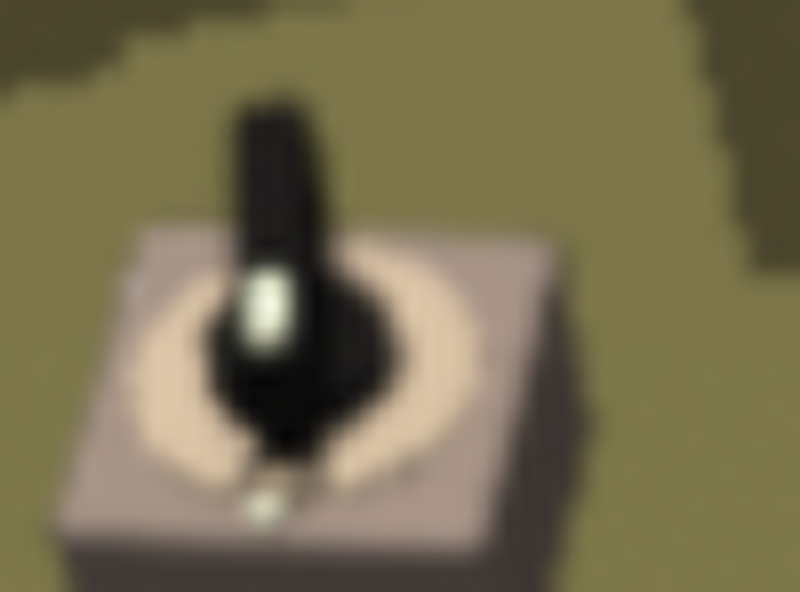

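View pics/t3.png

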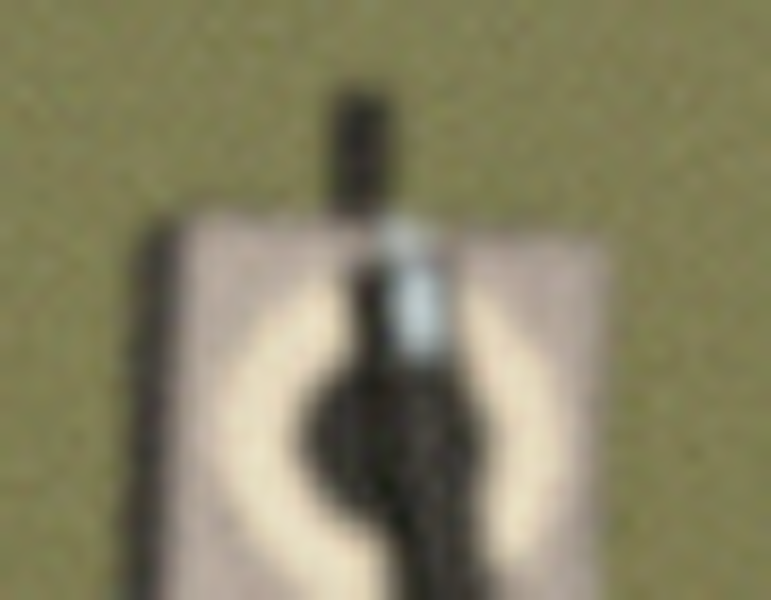

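View pics/s2.png

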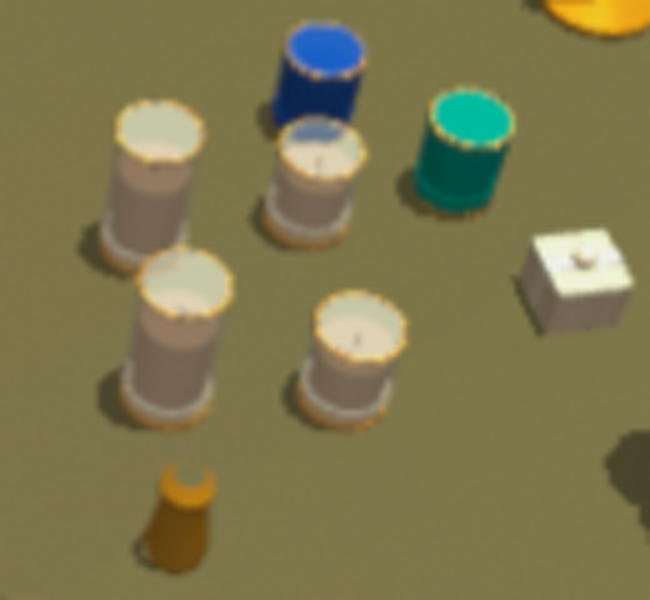

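View pics/t2.png

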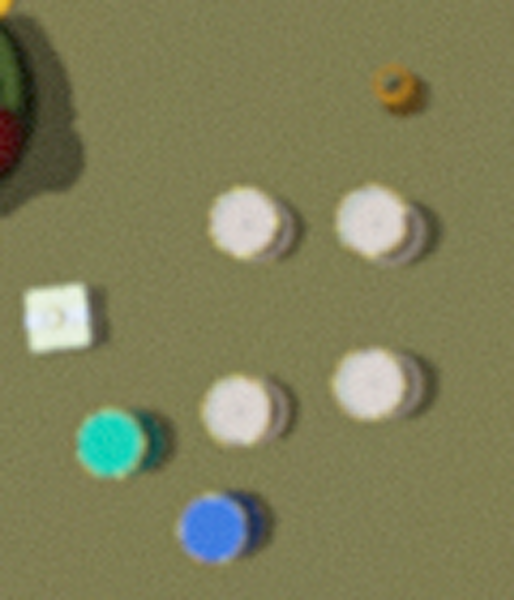

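Run:
```python
from h import *
from scipy.optimize import least_squares
S=get_image("scene");T=get_image("top")
def cv(pts,s,o): return (np.array(pts,float)+.5)/s-.5+np.array(o)
def both(n,s,t):
    X,e=tri([S,T],[s,t]);print(n,X,np.round(e,2));return X
s2=cv([(160,131),(186,284),(321,148),(360,327),(190,487)],5,(300,140))
t2=cv([(371,383),(374,221),(239,410),(245,222),(392,82)],600/140,(100,140))
for n,a,b in zip("tallA tallB shortA shortB shaker".split(),s2,t2): both(n,a,b)
s3=cv([(145,225),(560,240),(485,550),(60,525),(265,310),(265,508)],16,(135,155))
t3=cv([(595,514),(722,518),(728,395),(600,390)],5,(220,140))
t3b=cv([(410,310),(405,240)],600/35,(330,205))
# S left = -y ; T right=-y. S top=-x ; T top=+x
# S order: (-x,-y),(-x,+y),(+x,+y),(+x,-y);  T listed: (-x,+y),(-x,-y),(+x,-y),(+x,+y)
for n,a,b in zip(["-x-y","-x+y","+x+y","+x-y"],s3[:4],[t3[1],t3[0],t3[3],t3[2]]): both(n,a,b)
both("tick",s3[4],t3b[0]);both("mark",s3[5],t3b[1])
print("T box at .06",atz(T,t3,.06).mean(0),"S",atz(S,s3[:4],.06).mean(0))
def fit(mod,obs,x0):
    def f(v):
        R=np.array([[np.cos(v[2]),-np.sin(v[2])],[np.sin(v[2]),np.cos(v[2])]])
        return np.concatenate([(proj(p,np.c_[np.array(m)[:,:2]@R.T+v[:2],np.array(m)[:,2]])-o).ravel() for p,m,o in((S,mod[0],obs[0]),(T,mod[1],obs[1]))])
    r=least_squares(f,x0,loss="soft_l1");print(r.x,np.degrees(r.x[2]),np.round(r.fun,1));return r.x
q=.045
m=[(-q,-q,.06),(-q,q,.06),(q,q,.06),(q,-q,.06)]
print("iso");fit((m,[m[1],m[0],m[3],m[2]]),(s3[:4],t3),[.4,-.3,0])
# plinth
mT=[(120,130,47),(120,-130,47),(-110,120,35),(-110,-120,35)]
oT=cv([(85,45),(445,78),(75,368),(402,393)],5,(220,140))
mS=[(120,-130,47),(-110,120,35),(-110,-120,35)]
oS=cv([(303,458),(715,217),(372,207)],800/170,(130,150))
print("plinth");P=fit((np.array(mS)/1000,np.array(mT)/1000),(oS,oT),[.6,-.05,0])
# slab
q=1000.
oT=cv([(503,131),(705,121),(718,268),(515,283)],5,(220,140));oS=cv([(22,338),(241,325),(239,457),(5,470)],800/170,(130,150))
mT=np.array([(55,75,4),(55,-75,4),(-55,-75,4),(-55,75,4)])/1e3
mS=np.array([(-55,-75,4),(-55,75,4),(55,75,4),(55,-75,4)])/1e3
print("slab");fit((mS,mT),(oS,oT),[.6,-.25,0])
# scraper: grip top face corners z=.076 and base z .026
oT=cv([(593,202),(683,192),(686,216),(597,226)],5,(220,140))
oS=cv([(60,313),(152,298),(156,318),(62,333)],800/170,(130,150))
mT=np.array([(8,30,76),(8,-30,76),(-8,-30,76),(-8,30,76)])/1e3
mS=np.array([(-8,-30,76),(-8,30,76),(8,30,76),(8,-30,76)])/1e3
print("scraper");fit((mS,mT),(oS,oT),[.55,-.27,0])
```

```text
tallA [0.4424 0.2428 0.1102] [0.27 0.25]
tallB [0.5723 0.241  0.1081] [0.39 0.34]
shortA [0.4218 0.3576 0.0708] [0.11 0.1 ]
shortB [0.5768 0.3539 0.0693] [0.16 0.14]
shaker [0.6927 0.2324 0.0648] [0.14 0.12]
-x-y [ 0.3843 -0.3772  0.0593] [0.2  0.19]
-x+y [ 0.3887 -0.2885  0.0563] [0.19 0.18]
+x+y [ 0.4764 -0.2948  0.0554] [0.3  0.27]
+x-y [ 0.4712 -0.3831  0.0604] [0.42 0.38]
tick [ 0.4568 -0.3329  0.1058] [0.43 0.4 ]
mark [ 0.472  -0.3398  0.0648] [0.14 0.13]
T box at .06 [ 0.4302 -0.3356  0.06  ] S [ 0.4323 -0.3353  0.06  ]
iso
[ 0.4309 -0.3355 -0.07  ] -4.008995385473932 [-0.2 -0.5  0.3 -0.7  0.3 -0.4 -0.6  0.4  0.1 -0.1 -0.1  0.4 -0.3 -0.4
  0.2 -0.8]
plinth
[ 0.5974 -0.0478 -0.0963] -5.515945818208788 [-0.3  0.4  0.2  0.1 -0.3 -1.4 -0.1  0.3 -0.3 -0.3 -0.7 -0.4  0.5  0.2]
slab
[ 0.6182 -0.315   0.0507] 2.9037030202890453 [-0.3 -0.   0.2 -0.2 -0.4 -0.2 -0.3  0.2  0.   0.4 -0.4  0.  -0.5 -0.
 -0.1 -0.5]
scraper
[ 0.6051 -0.3185  0.1342] 7.687889818431264 [-0.5 -1.1 -0.2 -0.4 -0.9 -0.6 -1.  -1.3 -0.3 -0.2 -1.7 -0.6 -1.5 -1.
 -0.3 -0.5]
```

```bash
cat >> h.py <<'E'
PL=np.array([.5974,-.0478]);PY=np.radians(-5.516)
def pl(lx,ly):
    c,s=np.cos(PY),np.sin(PY);return PL+np.array([c*lx-s*ly,s*lx+c*ly])
def go(x,y,z,a=None):
    s=observe();R=np.array(s["tool_rot"]);p=np.array(s["position"])
    a0=np.degrees(np.arctan2(R[1,0],R[0,0]));a=a0 if a is None else a
    d=np.array([x,y,z])-p;rl=(a0-a+180)%360-180
    print("t",round(s["time_s"],2),"pos",p,"a0",round(a0,2),"F",np.array(s["ft_force"]).round(1),"w",round(s["grip_width"],4),"J6",round(s["q"][5],1))
    print("SLIDE",(R.T@d).round(4),"ROLL rad",round(np.radians(rl),4),"deg",round(rl,1),"dist",np.linalg.norm(d).round(3))
E
python3 -c "
from h import *
go(.431,-.3355,.2,6)"
```

```text
t 1.8 pos [ 0.249  -0.4904  0.2313] a0 26.92 F [-0.3 -0.  -0.1] w 0.0853 J6 -12.3
SLIDE [ 0.2324 -0.0557  0.0313] ROLL rad 0.3651 deg 20.9 dist 0.241
```

```bash
python3 -m crank '{"slide":[[0.039,-0.009,0.005],[0.078,-0.018,0.01],[0.117,-0.028,0.015],[0.156,-0.037,0.02],[0.195,-0.046,0.026],[0.232,-0.056,0.031],[0.232,-0.056,0.031],[0.232,-0.056,0.031]],"roll":[0.06,0.12,0.18,0.24,0.3,0.365,0.365,0.365],"grip":[0.08,0.07,0.06,0.05,0.05,0.05,0.05,0.05]}' 40
python3 -c "
from h import *
go(.431,-.3355,.074,6)"
```

```text
time_s: 2.6
position: [0.4308, -0.3351, 0.2003]
tool_rot: [[0.994, 0.107, -0.0], [0.107, -0.994, -0.0], [-0.0, 0.0, -1.0]]
ft_force: [-0.1, -0.0, -0.8]
grip_width: 0.0501
t 2.6 pos [ 0.4308 -0.3351  0.2003] a0 6.13 F [-0.1 -0.  -0.8] w 0.0501 J6 33.6
SLIDE [0.0002 0.0004 0.1263] ROLL rad 0.0023 deg 0.1 dist 0.126
```

```bash
python3 -m crank '{"slide":[[0,0,0.03],[0,0,0.06],[0,0,0.09],[0,0,0.11],[0,0,0.12],[0,0,0.126],[0,0,0.126],[0,0,0.126]],"roll":[0,0,0,0,0,0,0,0],"grip":[0.05,0.05,0.05,0.05,0.05,0.05,0.04,0.03]}' 40
python3 -m crank '{"slide":[[0,0,0],[0,0,0],[0,0,0],[0,0,0],[0,0,0],[0,0,0],[0,0,0],[0,0,0]],"roll":[0,0,0,0,0,0,0,0],"grip":[0.02,0.01,0.01,0.01,0.01,0.01,0.01,0.01]}' 40
```

```text
time_s: 3.4
position: [0.4307, -0.336, 0.0752]
tool_rot: [[0.995, 0.104, 0.001], [0.104, -0.995, -0.001], [0.001, 0.001, -1.0]]
ft_force: [-1.0, 0.2, 0.7]
grip_width: 0.0301
time_s: 4.2
position: [0.4309, -0.3367, 0.0754]
tool_rot: [[0.995, 0.105, 0.001], [0.105, -0.995, -0.003], [0.001, 0.003, -1.0]]
ft_force: [-0.4, -5.7, 4.5]
grip_width: 0.0152
```

```bash
python3 -m crank '{"slide":[[0,0,0],[0,0,0],[0,0,0],[0,0,0],[0,0,0],[0,0,0],[0,0,0],[0,0,0]],"roll":[-0.09,-0.18,-0.27,-0.36,-0.45,-0.54,-0.63,-0.72],"grip":[0.01,0.01,0.01,0.01,0.01,0.01,0.01,0.01]}' 40
python3 -m crank '{"slide":[[0,0,0],[0,0,0],[0,0,0],[0,0,0],[0,0,0],[0,0,0],[0,0,0],[0,0,0]],"roll":[-0.1,-0.2,-0.3,-0.4,-0.5,-0.6,-0.66,-0.69],"grip":[0.01,0.01,0.01,0.01,0.01,0.01,0.01,0.01]}' 40
python3 -c "
from h import *
go(.431,-.3355,.075,86);print(observe()['wrist_torque'])"
```

```text
time_s: 5.0
position: [0.4308, -0.3366, 0.0754]
tool_rot: [[0.676, 0.737, 0.001], [0.737, -0.676, -0.003], [-0.001, 0.003, -1.0]]
ft_force: [-0.4, -5.0, 4.5]
grip_width: 0.0153
time_s: 5.8
position: [0.4308, -0.3366, 0.0754]
tool_rot: [[0.056, 0.998, 0.002], [0.998, -0.056, -0.003], [-0.003, 0.002, -1.0]]
ft_force: [-1.3, -4.2, 5.1]
grip_width: 0.0155
t 5.8 pos [ 0.4308 -0.3366  0.0754] a0 86.82 F [-1.3 -4.2  5.1] w 0.0155 J6 -47.2
SLIDE [0.0011 0.0001 0.0004] ROLL rad 0.0143 deg 0.8 dist 0.001
[-0.5875  0.3799 -0.8951]
```

```bash
python3 -m crank '{"slide":[[0,0,0],[0,0,0],[0,0,0],[0,0,0],[0,0,0],[0,0,0],[0,0,0],[0,0,0]],"roll":[-0.02,-0.04,-0.05,-0.05,-0.05,-0.05,-0.05,-0.05],"grip":[0.01,0.01,0.01,0.01,0.01,0.01,0.01,0.01]}' 40
python3 -c "
from h import *
go(.431,-.3355,.075,86);print(observe()['wrist_torque'])"
```

```text
time_s: 6.6
position: [0.4309, -0.3362, 0.0755]
tool_rot: [[0.009, 1.0, 0.002], [1.0, -0.009, -0.002], [-0.002, 0.002, -1.0]]
ft_force: [-1.8, -2.6, 6.3]
grip_width: 0.0152
t 6.6 pos [ 0.4309 -0.3362  0.0755] a0 89.5 F [-1.8 -2.6  6.3] w 0.0152 J6 -49.9
SLIDE [0.0007 0.0001 0.0005] ROLL rad 0.0611 deg 3.5 dist 0.001
[-0.2752  0.2909 -1.2657]
```

```bash
python3 -m crank '{"slide":[[0,0,0],[0,0,0],[0,0,0],[0,0,-0.01],[0,0,-0.04],[0,0,-0.08],[0,0,-0.12],[0,0,-0.14]],"roll":[0,0,0,0,0,0,0,0],"grip":[0.03,0.05,0.07,0.07,0.07,0.07,0.07,0.07]}' 40
python3 -c "
from h import *
S=get_image('scene');T=get_image('top')
crop(S,130,150,190,195,'s4');crop(T,325,200,385,245,'t4')
go(.6,-.3185,.2,97.7)
"
```

```text
time_s: 7.4
position: [0.431, -0.3358, 0.2186]
tool_rot: [[0.006, 1.0, 0.003], [1.0, -0.006, -0.004], [-0.004, 0.003, -1.0]]
ft_force: [0.9, -0.3, 0.5]
grip_width: 0.07
t 7.5 pos [ 0.4312 -0.336   0.218 ] a0 89.68 F [-0.1  0.2 -0.6] w 0.07 J6 -50.0
SLIDE [0.0186 0.1686 0.0186] ROLL rad -0.14 deg -8.0 dist 0.171
```

View pics/s4.png

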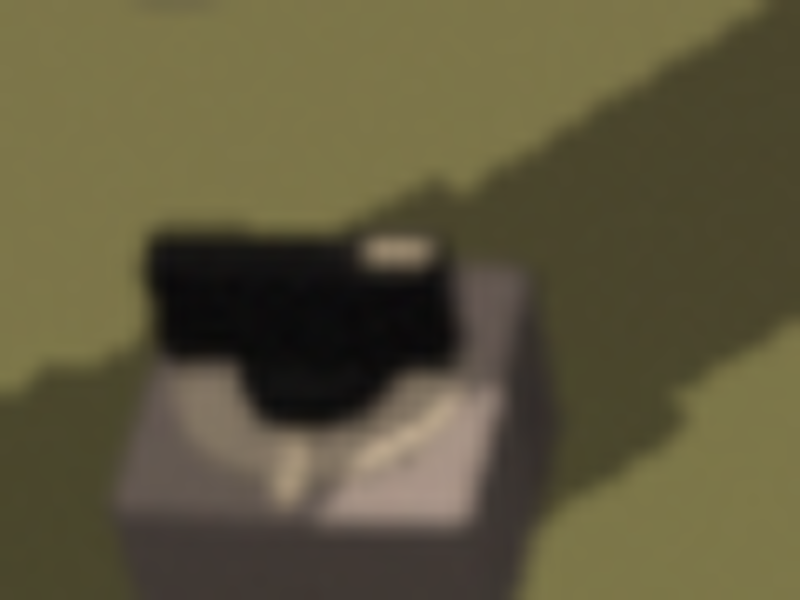

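View pics/t4.png

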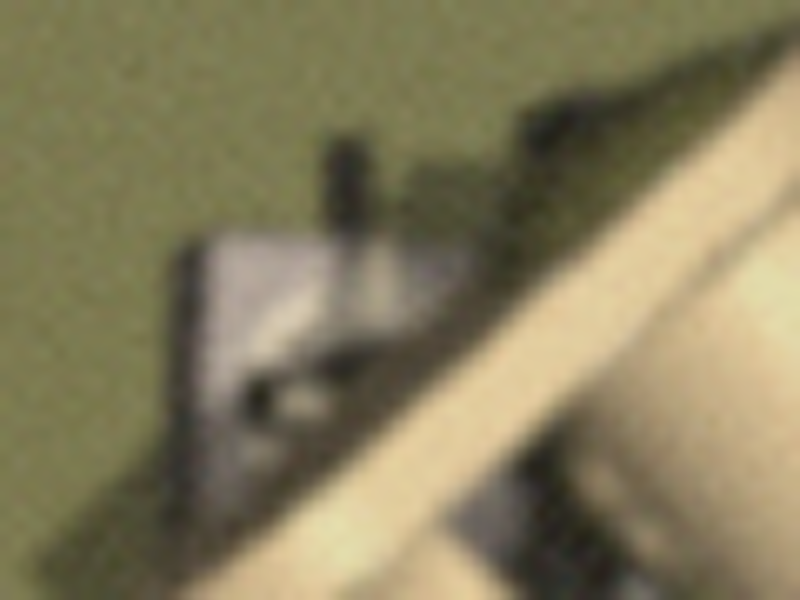

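Run:
```python
from h import *
S=get_image('scene');T=get_image('top')
crop(S,128,205,188,250,'s5');crop(T,315,160,375,205,'t5')
```

```text
(no output)
```

View pics/s5.png

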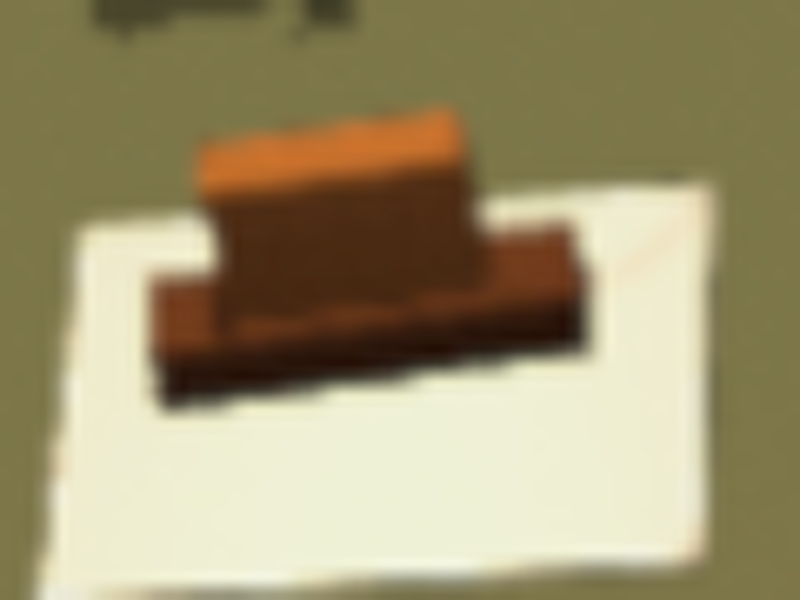

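View pics/t5.png

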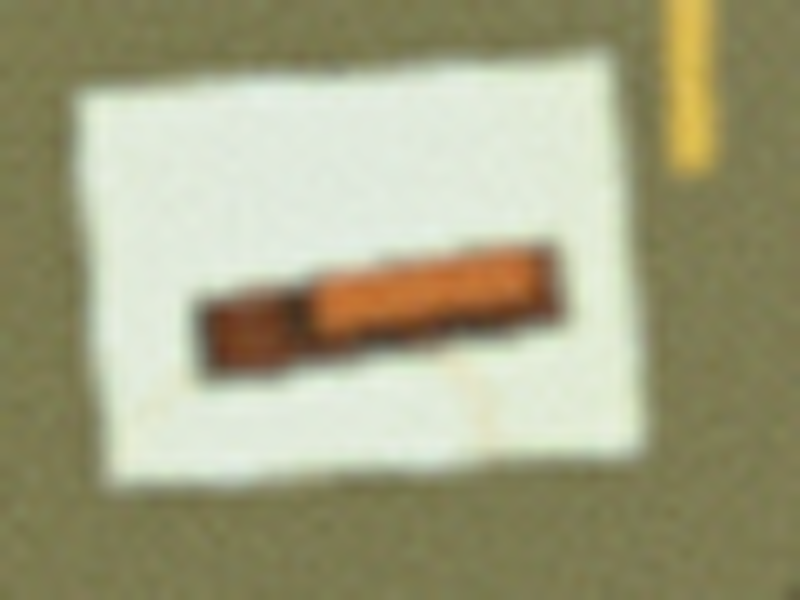

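Run:
```python
from h import *
S=get_image('scene');T=get_image('top')
cv=lambda p,o:(np.array(p,float)+.5)*60/800-.5+np.array(o)
s=cv([(200,152),(460,110),(466,160),(205,195)],(128,205));t=cv([(315,337),(540,302),(533,250),(310,283)],(315,160))
t=t[[1,0,3,2]]
Xs=[]
for a,b in zip(s,t):
    X,e=tri([S,T],[a,b]);print(X,np.round(e,2));Xs.append(X)
print("mean",np.mean(Xs,0)); A=np.array(Xs);v=A[1]-A[0]+A[2]-A[3];print(np.degrees(np.arctan2(v[1],v[0])))
print("base bottom front S",atz(S,cv([(160,408),(588,350)],(128,205)),.004))
print("T base top",atz(T,cv([(200,300),(560,243),(565,318),(210,378)],(315,160)),.026))
```

```text
[ 0.6004 -0.349   0.0707] [0.23 0.19]
[ 0.5916 -0.2891  0.0728] [0.17 0.14]
[ 0.606  -0.2873  0.0724] [0.17 0.14]
[ 0.6141 -0.3465  0.0721] [0.48 0.41]
mean [ 0.603 -0.318  0.072]
98.09513972048538
base bottom front S [[ 0.6224 -0.367   0.004 ]
 [ 0.6082 -0.2684  0.004 ]]
T base top [[ 0.6073 -0.2664  0.026 ]
 [ 0.6219 -0.3663  0.026 ]
 [ 0.6012 -0.3669  0.026 ]
 [ 0.5859 -0.2686  0.026 ]]
```

```bash
python3 -c "
from h import *
go(.6035,-.3175,.14,98)"
```

```text
t 7.7 pos [ 0.4301 -0.335   0.2132] a0 89.66 F [ 1.3 -0.4 -0.1] w 0.0699 J6 -50.0
SLIDE [0.0184 0.1734 0.0729] ROLL rad -0.1456 deg -8.3 dist 0.189
```

```bash
python3 -m crank '{"slide":[[0.003,0.03,0.012],[0.006,0.06,0.024],[0.009,0.09,0.036],[0.012,0.12,0.048],[0.015,0.15,0.06],[0.018,0.173,0.073],[0.018,0.173,0.073],[0.018,0.173,0.073]],"roll":[-0.03,-0.06,-0.09,-0.12,-0.146,-0.146,-0.146,-0.146],"grip":[0.05,0.05,0.05,0.05,0.05,0.05,0.05,0.05]}' 60
python3 -c "
from h import *
go(.6035,-.3175,.033,98)"
```

```text
time_s: 8.5
position: [0.6031, -0.3181, 0.1399]
tool_rot: [[-0.14, 0.99, -0.002], [0.99, 0.14, 0.002], [0.002, -0.002, -1.0]]
ft_force: [0.1, -0.2, 0.8]
grip_width: 0.0501
t 8.5 pos [ 0.6031 -0.3181  0.1399] a0 98.05 F [ 0.1 -0.2  0.8] w 0.0501 J6 -45.8
SLIDE [0.0004 0.0007 0.1069] ROLL rad 0.0008 deg 0.0 dist 0.107
```

```bash
python3 -m crank '{"slide":[[0,0,0.03],[0,0,0.06],[0,0,0.085],[0,0,0.1],[0,0,0.107],[0,0,0.107],[0,0,0.107],[0,0,0.107]],"roll":[0,0,0,0,0,0,0,0],"grip":[0.05,0.05,0.05,0.05,0.05,0.04,0.03,0.02]}' 60
python3 -m crank '{"slide":[[0,0,0],[0,0,0],[0,0,0],[0,0,0],[0,0,0],[0,0,0],[0,0,0],[0,0,0]],"roll":[0,0,0,0,0,0,0,0],"grip":[0.01,0.008,0.008,0.008,0.008,0.008,0.008,0.008]}' 60
python3 -c "
from h import *
go(.6035,-.3175,.033,98)"
```

```text
time_s: 9.3
position: [0.6041, -0.3189, 0.0357]
tool_rot: [[-0.14, 0.99, 0.002], [0.99, 0.14, -0.001], [-0.002, 0.002, -1.0]]
ft_force: [0.0, -0.2, -0.2]
grip_width: 0.0202
time_s: 10.1
position: [0.6041, -0.3188, 0.0356]
tool_rot: [[-0.14, 0.99, 0.002], [0.99, 0.14, -0.001], [-0.002, 0.001, -1.0]]
ft_force: [-0.9, 0.2, 6.0]
grip_width: 0.0154
t 10.1 pos [ 0.6041 -0.3188  0.0356] a0 98.03 F [-0.9  0.2  6. ] w 0.0154 J6 -45.8
SLIDE [ 0.0014 -0.0004  0.0026] ROLL rad 0.0005 deg 0.0 dist 0.003
```

```bash
python3 -m crank '{"slide":[[0,0,-0.01],[0,0,-0.03],[0,0,-0.05],[0,0,-0.08],[0,0,-0.1],[0,0,-0.11],[0,0,-0.11],[0,0,-0.11]],"roll":[0,0,0,0,0,0,0,0],"grip":[0.008,0.008,0.008,0.008,0.008,0.008,0.008,0.008]}' 60
python3 -c "
from h import *
for ly in(-.066,.066,0):
  print(ly,pl(.075,ly),pl(-.128,ly))
p=pl(.075,-.066)
go(*p,.13,84.5)"
```

```text
time_s: 10.9
position: [0.6032, -0.3181, 0.1432]
tool_rot: [[-0.14, 0.99, -0.002], [0.99, 0.14, 0.001], [0.001, -0.001, -1.0]]
ft_force: [-1.0, -0.5, -2.5]
grip_width: 0.0154
-0.066 [ 0.6657 -0.1207] [ 0.4636 -0.1012]
0.066 [0.6784 0.0107] [0.4763 0.0302]
0 [ 0.6721 -0.055 ] [ 0.47   -0.0355]
t 10.9 pos [ 0.6032 -0.3181  0.1432] a0 98.02 F [-1.  -0.5 -2.5] w 0.0154 J6 -45.8
SLIDE [0.1867 0.0895 0.0133] ROLL rad 0.236 deg 13.5 dist 0.207
```

```bash
python3 -c "
from h import *
for ly in(-.066,.066,0):
  print(ly,pl(.06,ly),pl(-.128,ly))
p=pl(.06,-.066)
go(*p,.13,84.5)"
```

```text
-0.066 [ 0.6508 -0.1193] [ 0.4636 -0.1012]
0.066 [0.6635 0.0121] [0.4763 0.0302]
0 [ 0.6571 -0.0536] [ 0.47   -0.0355]
t 10.9 pos [ 0.6032 -0.3181  0.1432] a0 98.02 F [-1.  -0.5 -2.5] w 0.0154 J6 -45.8
SLIDE [0.1903 0.0749 0.0133] ROLL rad 0.236 deg 13.5 dist 0.205
```

```bash
python3 -m crank '{"slide":[[0.03,0.012,0],[0.06,0.024,0],[0.09,0.036,0.003],[0.12,0.048,0.006],[0.15,0.06,0.009],[0.175,0.069,0.012],[0.19,0.075,0.013],[0.19,0.075,0.013]],"roll":[0.04,0.08,0.12,0.16,0.2,0.236,0.236,0.236],"grip":[0.008,0.008,0.008,0.008,0.008,0.008,0.008,0.008]}' 60
python3 -c "
from h import *
p=pl(.06,-.066)
go(*p,.070,84.5)"
```

```text
time_s: 11.7
position: [0.6513, -0.118, 0.1302]
tool_rot: [[0.093, 0.996, -0.002], [0.996, -0.093, 0.001], [0.001, -0.002, -1.0]]
ft_force: [-0.1, -0.2, -1.5]
grip_width: 0.0154
t 11.7 pos [ 0.6513 -0.118   0.1302] a0 84.69 F [-0.1 -0.2 -1.5] w 0.0154 J6 -15.2
SLIDE [-0.0014 -0.0003  0.0602] ROLL rad 0.0033 deg 0.2 dist 0.06
```

```bash
python3 -m crank '{"slide":[[-0.001,0,0.02],[-0.001,0,0.04],[-0.001,0,0.05],[-0.001,0,0.058],[-0.001,0,0.06],[-0.001,0,0.06],[-0.001,0,0.06],[-0.001,0,0.06]],"roll":[0,0,0,0,0,0,0,0],"grip":[0.008,0.008,0.008,0.008,0.008,0.008,0.008,0.008]}' 60
python3 -c "
from h import *
S=get_image('scene');T=get_image('top')
crop(S,190,160,310,250,'s6');crop(T,210,130,330,220,'t6')
p=pl(.06,-.066)
go(*p,.070,84.5)"
```

```text
time_s: 12.5
position: [0.6516, -0.121, 0.0721]
tool_rot: [[0.096, 0.995, 0.001], [0.995, -0.096, -0.0], [-0.0, 0.001, -1.0]]
ft_force: [-0.5, -0.6, -2.0]
grip_width: 0.0152
t 12.6 pos [ 0.6514 -0.1209  0.0718] a0 84.51 F [-0.6 -0.3 -1.3] w 0.0155 J6 -15.2
SLIDE [ 0.0016 -0.0008  0.0018] ROLL rad 0.0001 deg 0.0 dist 0.003
```

View pics/s6.png

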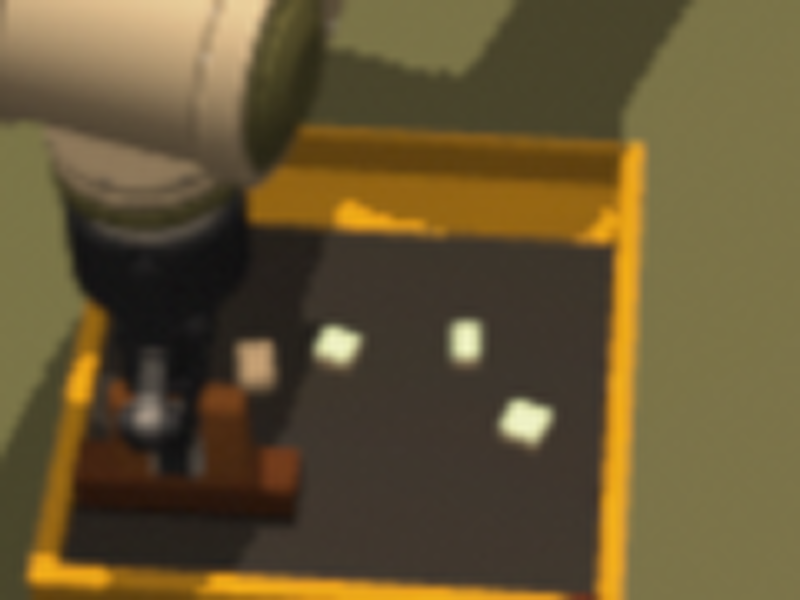

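```bash
python3 -m crank '{"slide":[[0.0015,0,0.001],[0.0015,0,0.002],[0.0015,0,0.003],[0.0015,0,0.0035],[0.0015,0,0.004],[0.0015,0,0.004],[0.0015,0,0.004],[0.0015,0,0.004]],"roll":[0,0,0,0,0,0,0,0],"grip":[0.008,0.008,0.008,0.008,0.008,0.008,0.008,0.008]}' 60
```

```text
time_s: 13.4
position: [0.6514, -0.1194, 0.0674]
tool_rot: [[0.096, 0.995, 0.0], [0.995, -0.096, -0.0], [-0.0, 0.0, -1.0]]
ft_force: [-1.1, -0.4, -2.0]
grip_width: 0.0154
```

```bash
python3 -m crank '{"slide":[[0,-0.01,0.0007],[0,-0.025,0.0007],[0,-0.04,0.0007],[0,-0.055,0.0007],[0,-0.07,0.0007],[0,-0.085,0.0007],[0,-0.1,0.0007],[0,-0.115,0.0007]],"roll":[0,0,0,0,0,0,0,0],"grip":[0.008,0.008,0.008,0.008,0.008,0.008,0.008,0.008]}' 60
python3 -m crank '{"slide":[[0,-0.015,0],[0,-0.03,0],[0,-0.045,0],[0,-0.06,0],[0,-0.073,0],[0,-0.075,0],[0,-0.075,0],[0,-0.075,0]],"roll":[0,0,0,0,0,0,0,0],"grip":[0.008,0.008,0.008,0.008,0.008,0.008,0.008,0.008]}' 60
python3 -c "
from h import *
S=get_image('scene');T=get_image('top')
crop(S,190,160,310,250,'s7');crop(T,210,130,330,220,'t7')
p=pl(-.128,-.066)
go(*p,.067,84.5)"
```

```text
time_s: 14.2
position: [0.5365, -0.1083, 0.0669]
tool_rot: [[0.096, 0.995, 0.001], [0.995, -0.096, -0.0], [-0.0, 0.001, -1.0]]
ft_force: [1.2, -0.2, -2.1]
grip_width: 0.0153
time_s: 15.0
position: [0.4631, -0.1014, 0.0668]
tool_rot: [[0.096, 0.995, 0.001], [0.995, -0.096, -0.0], [-0.0, 0.001, -1.0]]
ft_force: [0.4, -0.2, -2.0]
grip_width: 0.0148
t 15.1 pos [ 0.4629 -0.1013  0.0666] a0 84.51 F [ 0.6 -0.4 -1.3] w 0.0152 J6 -21.2
SLIDE [ 0.0002  0.0008 -0.0004] ROLL rad 0.0001 deg 0.0 dist 0.001
```

View pics/s7.png

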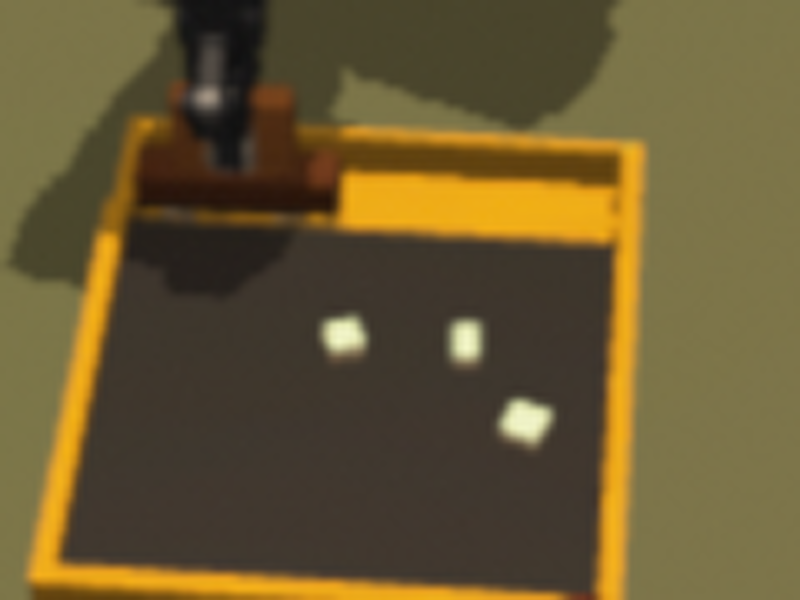

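```bash
python3 -m crank '{"slide":[[0,0,-0.025],[0,0,-0.05],[0.02,0.02,-0.05],[0.05,0.06,-0.05],[0.08,0.1,-0.05],[0.11,0.14,-0.05],[0.132,0.18,-0.05],[0.132,0.188,-0.05]],"roll":[0,0,0,0,0,0,0,0],"grip":[0.008,0.008,0.008,0.008,0.008,0.008,0.008,0.008]}' 60
python3 -c "
from h import *
p=pl(.06,.066)
go(*p,.0665,84.5)"
```

```text
time_s: 15.9
position: [0.6652, 0.015, 0.1156]
tool_rot: [[0.093, 0.996, 0.001], [0.996, -0.093, 0.001], [0.001, 0.001, -1.0]]
ft_force: [-1.3, -0.3, -1.3]
grip_width: 0.0156
t 15.9 pos [0.6652 0.015  0.1156] a0 84.69 F [-1.3 -0.3 -1.3] w 0.0156 J6 -3.6
SLIDE [-0.0031 -0.0016  0.0491] ROLL rad 0.0033 deg 0.2 dist 0.049
```

```bash
python3 -m crank '{"slide":[[-0.001,0,0.015],[-0.001,0,0.03],[-0.001,0,0.04],[-0.001,0,0.047],[-0.001,0,0.05],[-0.001,0,0.05],[-0.001,0,0.05],[-0.001,0,0.05]],"roll":[0,0,0,0,0,0,0,0],"grip":[0.008,0.008,0.008,0.008,0.008,0.008,0.008,0.008]}' 60
python3 -c "
from h import *
p=pl(.06,.066)
go(*p,.0665,84.5)"
```

```text
time_s: 16.7
position: [0.6621, 0.0112, 0.067]
tool_rot: [[0.096, 0.995, 0.001], [0.995, -0.096, -0.0], [0.0, 0.001, -1.0]]
ft_force: [-0.2, 1.4, -1.3]
grip_width: 0.0157
t 16.7 pos [0.6621 0.0112 0.067 ] a0 84.5 F [-0.2  1.4 -1.3] w 0.0157 J6 -3.8
SLIDE [0.0011 0.0012 0.0005] ROLL rad -0.0001 deg -0.0 dist 0.002
```

```bash
python3 -m crank '{"slide":[[0,-0.01,0],[0,-0.025,0],[0,-0.04,0],[0,-0.055,0],[0,-0.07,0],[0,-0.085,0],[0,-0.1,0],[0,-0.115,0]],"roll":[0,0,0,0,0,0,0,0],"grip":[0.008,0.008,0.008,0.008,0.008,0.008,0.008,0.008]}' 60
python3 -m crank '{"slide":[[0,-0.015,0],[0,-0.03,0],[0,-0.045,0],[0,-0.06,0],[0,-0.073,0],[0,-0.075,0],[0,-0.075,0],[0,-0.075,0]],"roll":[0,0,0,0,0,0,0,0],"grip":[0.008,0.008,0.008,0.008,0.008,0.008,0.008,0.008]}' 60
python3 -m crank '{"slide":[[0,0,-0.025],[0,0,-0.05],[-0.02,0.02,-0.05],[-0.04,0.06,-0.05],[-0.06,0.1,-0.05],[-0.066,0.14,-0.05],[-0.066,0.18,-0.05],[-0.066,0.188,-0.05]],"roll":[0,0,0,0,0,0,0,0],"grip":[0.008,0.008,0.008,0.008,0.008,0.008,0.008,0.008]}' 60
python3 -c "
from h import *
S=get_image('scene');T=get_image('top')
crop(S,190,160,310,250,'s8');crop(T,210,130,330,220,'t8')
p=pl(.06,0)
go(*p,.0665,84.5)"
```

```text
time_s: 17.5
position: [0.5471, 0.0223, 0.067]
tool_rot: [[0.096, 0.995, 0.001], [0.995, -0.096, -0.0], [-0.0, 0.001, -1.0]]
ft_force: [0.2, -0.1, -2.1]
grip_width: 0.0153
time_s: 18.3
position: [0.4737, 0.0292, 0.0669]
tool_rot: [[0.096, 0.995, 0.001], [0.995, -0.096, -0.0], [-0.0, 0.001, -1.0]]
ft_force: [0.6, 0.3, -2.4]
grip_width: 0.0155
time_s: 19.1
position: [0.657, -0.0553, 0.1157]
tool_rot: [[0.096, 0.995, 0.002], [0.995, -0.096, -0.0], [-0.0, 0.002, -1.0]]
ft_force: [-0.3, -0.4, -3.0]
grip_width: 0.0156
t 19.2 pos [ 0.6545 -0.0544  0.1156] a0 84.51 F [ 0.5  0.4 -1.8] w 0.015 J6 -9.6
SLIDE [0.0011 0.0026 0.0491] ROLL rad 0.0001 deg 0.0 dist 0.049
```

View pics/s8.png

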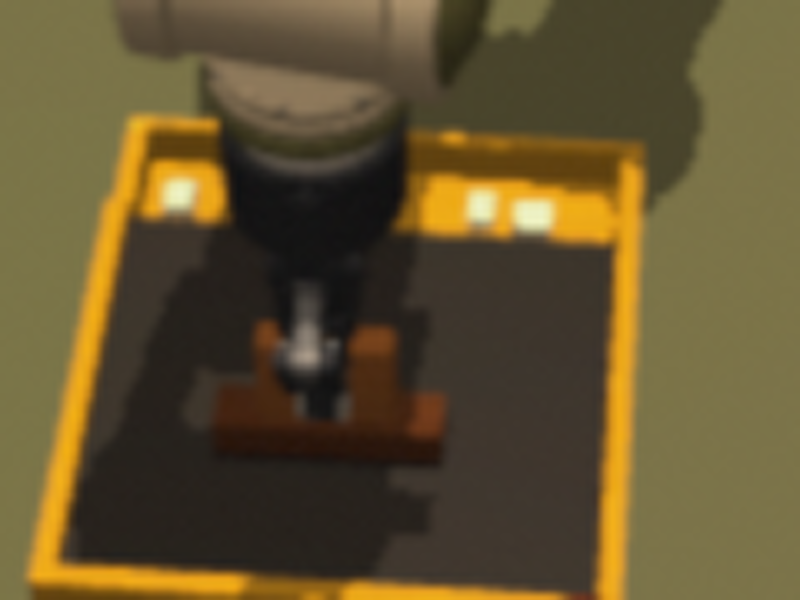

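Three flakes are visible in the gutter; the last is hidden behind the gripper. Doing the centre sweep now.

```bash
python3 -m crank '{"slide":[[0,0,0.015],[0,0,0.03],[0,0,0.04],[0,0,0.047],[0,0,0.05],[0,0,0.05],[0,0,0.05],[0,0,0.05]],"roll":[0,0,0,0,0,0,0,0],"grip":[0.008,0.008,0.008,0.008,0.008,0.008,0.008,0.008]}' 60
python3 -m crank '{"slide":[[0,-0.01,0],[0,-0.025,0],[0,-0.04,0],[0,-0.055,0],[0,-0.07,0],[0,-0.085,0],[0,-0.1,0],[0,-0.115,0]],"roll":[0,0,0,0,0,0,0,0],"grip":[0.008,0.008,0.008,0.008,0.008,0.008,0.008,0.008]}' 60
python3 -m crank '{"slide":[[0,-0.015,0],[0,-0.03,0],[0,-0.045,0],[0,-0.06,0],[0,-0.073,0],[0,-0.075,0],[0,-0.075,0],[0,-0.075,0]],"roll":[0,0,0,0,0,0,0,0],"grip":[0.008,0.008,0.008,0.008,0.008,0.008,0.008,0.008]}' 60
python3 -m crank '{"slide":[[0,0,-0.025],[0,0,-0.05],[0,0,-0.08],[-0.03,0.015,-0.08],[-0.07,0.03,-0.08],[-0.11,0.045,-0.08],[-0.15,0.06,-0.08],[-0.18,0.07,-0.08]],"roll":[0,0,0,0,0,0,0,0],"grip":[0.008,0.008,0.008,0.008,0.008,0.008,0.008,0.008]}' 60
python3 -c "
from h import *
S=get_image('scene');T=get_image('top')
crop(S,130,140,310,275,'s9');crop(T,210,130,330,220,'t9')
go(.604,-.3188,.12,98)"
```

```text
time_s: 20.0
position: [0.6538, -0.0544, 0.067]
tool_rot: [[0.096, 0.995, 0.001], [0.995, -0.096, -0.0], [-0.0, 0.001, -1.0]]
ft_force: [0.5, -0.2, -0.8]
grip_width: 0.015
time_s: 20.8
position: [0.5388, -0.0433, 0.0669]
tool_rot: [[0.096, 0.995, 0.001], [0.995, -0.096, -0.0], [-0.0, 0.001, -1.0]]
ft_force: [-0.0, -0.2, -2.2]
grip_width: 0.0155
time_s: 21.6
position: [0.4654, -0.0363, 0.0668]
tool_rot: [[0.096, 0.995, 0.001], [0.995, -0.096, -0.0], [-0.0, 0.001, -1.0]]
ft_force: [-0.1, 0.5, -2.6]
grip_width: 0.0153
time_s: 22.4
position: [0.5179, -0.2247, 0.1465]
tool_rot: [[0.097, 0.995, 0.001], [0.995, -0.097, -0.001], [-0.001, 0.001, -1.0]]
ft_force: [1.7, 0.5, -2.3]
grip_width: 0.0156
t 22.5 pos [ 0.5179 -0.2259  0.1461] a0 84.3 F [ 0.   0.3 -2.2] w 0.0154 J6 -29.8
SLIDE [-0.0839  0.0948  0.0263] ROLL rad -0.2391 deg -13.7 dist 0.129
```

View pics/s9.png

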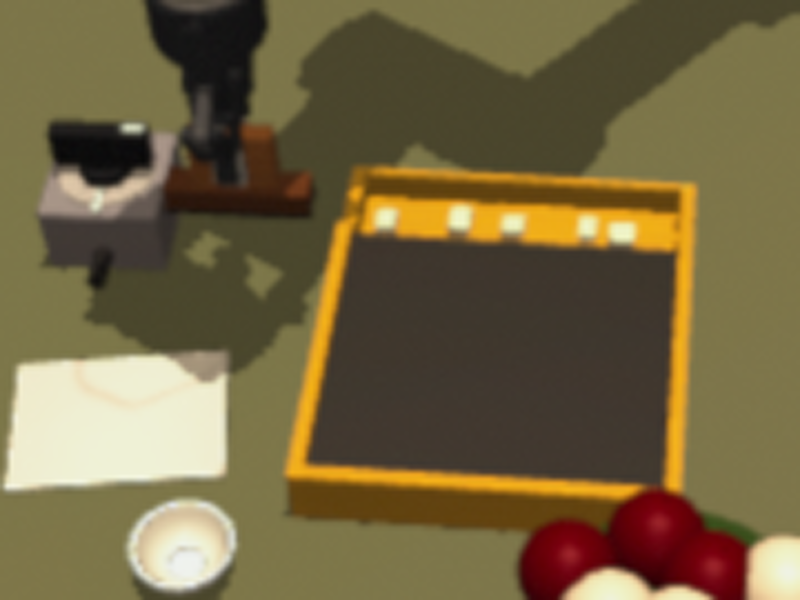

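View pics/t9.png

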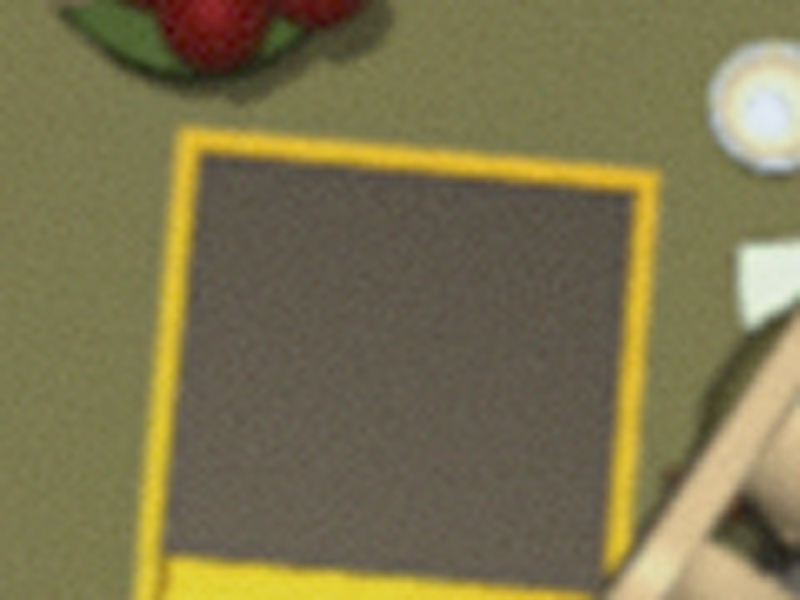

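```bash
python3 -c "
from h import *
go(.614,-.3165,.10,94)"
```

```text
t 22.5 pos [ 0.5179 -0.2259  0.1461] a0 84.3 F [ 0.   0.3 -2.2] w 0.0154 J6 -29.8
SLIDE [-0.0806  0.1045  0.0463] ROLL rad -0.1693 deg -9.7 dist 0.14
```

```bash
python3 -m crank '{"slide":[[-0.013,0.017,0],[-0.026,0.034,0],[-0.04,0.051,0],[-0.053,0.068,0.01],[-0.066,0.085,0.02],[-0.08,0.104,0.035],[-0.08,0.104,0.046],[-0.08,0.104,0.046]],"roll":[-0.03,-0.06,-0.09,-0.12,-0.15,-0.17,-0.17,-0.17],"grip":[0.008,0.008,0.008,0.008,0.008,0.008,0.008,0.008]}' 60
python3 -c "
from h import *
go(.614,-.3165,.038,94)"
```

```text
time_s: 23.3
position: [0.6122, -0.3104, 0.0982]
tool_rot: [[-0.074, 0.997, -0.004], [0.997, 0.074, 0.003], [0.003, -0.003, -1.0]]
ft_force: [-0.6, -0.1, -2.4]
grip_width: 0.0153
t 23.3 pos [ 0.6122 -0.3104  0.0982] a0 94.25 F [-0.6 -0.1 -2.4] w 0.0153 J6 -41.0
SLIDE [-0.0064  0.0016  0.0602] ROLL rad 0.0043 deg 0.2 dist 0.061
```

```bash
python3 -m crank '{"slide":[[-0.002,0,0.01],[-0.002,0,0.025],[-0.002,0,0.04],[-0.002,0,0.05],[-0.002,0,0.057],[-0.002,0,0.06],[-0.002,0,0.06],[-0.002,0,0.06]],"roll":[0,0,0,0,0,0,0,0],"grip":[0.008,0.008,0.008,0.008,0.008,0.008,0.008,0.008]}' 60
python3 -c "
from h import *
go(.614,-.3165,.0355,94)"
```

```text
time_s: 24.1
position: [0.6132, -0.3137, 0.0413]
tool_rot: [[-0.074, 0.997, 0.001], [0.997, 0.074, -0.001], [-0.001, 0.001, -1.0]]
ft_force: [-0.3, 0.4, -1.3]
grip_width: 0.015
t 24.1 pos [ 0.6132 -0.3137  0.0413] a0 94.24 F [-0.3  0.4 -1.3] w 0.015 J6 -41.2
SLIDE [-0.0028  0.0006  0.0058] ROLL rad 0.0042 deg 0.2 dist 0.006
```

```bash
python3 -m crank '{"slide":[[0,0,0.001],[0,0,0.002],[0,0,0.003],[0,0,0.004],[0,0,0.005],[0,0,0.006],[0,0,0.006],[0,0,0.006]],"roll":[0,0,0,0,0,0,0,0],"grip":[0.008,0.008,0.008,0.008,0.008,0.008,0.008,0.008]}' 60
```

```text
time_s: 24.9
position: [0.613, -0.3135, 0.0356]
tool_rot: [[-0.074, 0.997, 0.0], [0.997, 0.074, -0.0], [-0.0, 0.0, -1.0]]
ft_force: [-2.1, 2.5, 5.2]
grip_width: 0.0152
```

```bash
python3 -m crank '{"slide":[[0,0,0],[0,0,0],[0,0,0],[0,0,0],[0,0,-0.02],[0,0,-0.06],[0,0,-0.1],[0,0,-0.15]],"roll":[0,0,0,0,0,0,0,0],"grip":[0.02,0.03,0.04,0.05,0.05,0.05,0.05,0.05]}' 60
python3 -c "
from h import *
go(.5,.05,.28,50)"
```

```text
time_s: 25.7
position: [0.6124, -0.3132, 0.1849]
tool_rot: [[-0.074, 0.997, -0.002], [0.997, 0.074, 0.002], [0.002, -0.002, -1.0]]
ft_force: [0.8, -0.9, -0.5]
grip_width: 0.05
t 25.7 pos [ 0.6124 -0.3132  0.1849] a0 94.24 F [ 0.8 -0.9 -0.5] w 0.05 J6 -41.2
SLIDE [ 0.3707 -0.0854 -0.0942] ROLL rad 0.7721 deg 44.2 dist 0.392
```

Run:
```python
from h import *
S=get_image('scene');T=get_image('top')
cv2.imwrite('pics/s10.png',cv2.resize(S["frame"][:,:,::-1],(800,600)));crop(T,100,140,220,280,'t10');crop(S,300,140,430,260,'s10b');crop(S,128,205,188,250,'s10c')
```

```text
(no output)
```

View pics/s10.png

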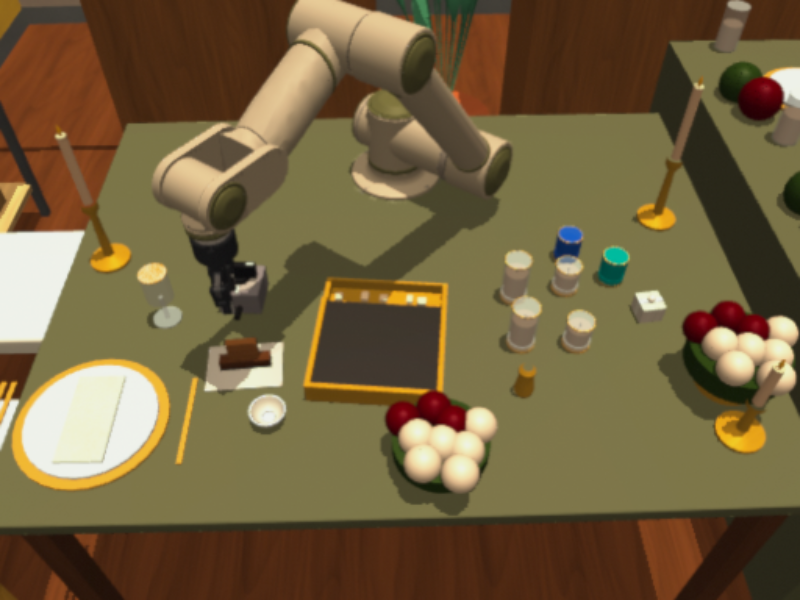

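View pics/s10b.png

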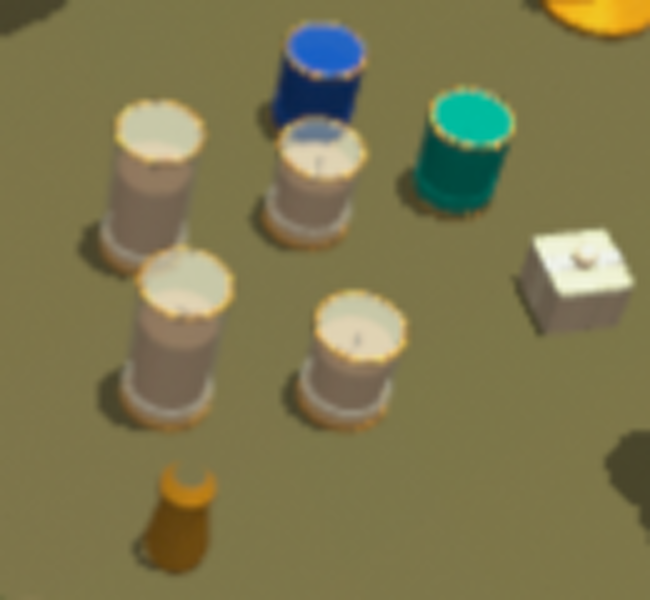

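View pics/t10.png

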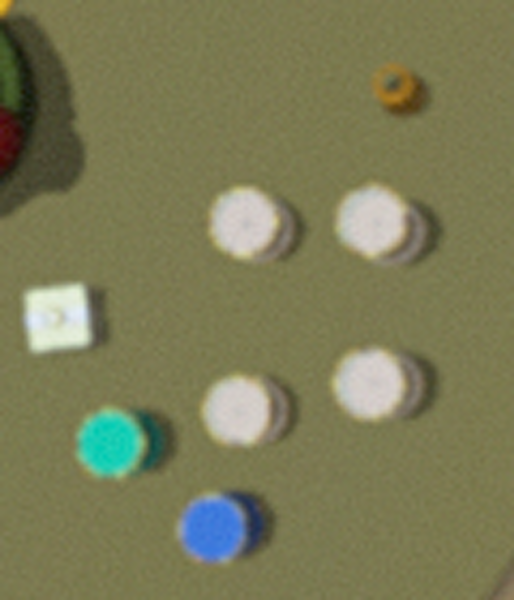

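View pics/s10c.png

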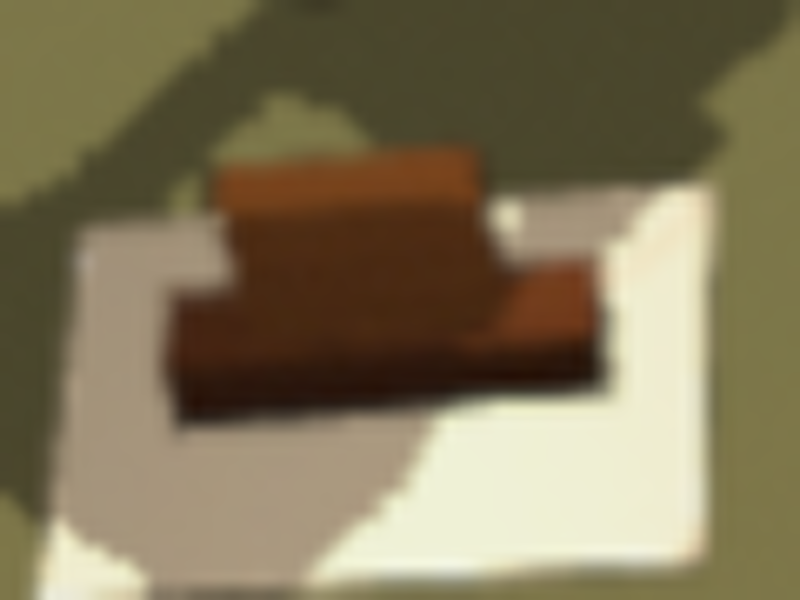

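```bash
python3 -c "
from h import *
go(.4424,.2428,.2,84.5)"
```

```text
t 25.8 pos [ 0.6149 -0.3149  0.1926] a0 94.24 F [1.  0.4 0.7] w 0.0499 J6 -41.2
SLIDE [ 0.5689 -0.1306 -0.0138] ROLL rad 0.17 deg 9.7 dist 0.584
```

```bash
python3 -m crank '{"slide":[[0.04,-0.01,-0.014],[0.08,-0.02,-0.014],[0.12,-0.03,-0.014],[0.16,-0.04,-0.014],[0.2,-0.05,-0.014],[0.24,-0.06,-0.014],[0.28,-0.068,-0.014],[0.32,-0.075,-0.014]],"roll":[0.03,0.06,0.09,0.12,0.15,0.17,0.17,0.17],"grip":[0.06,0.07,0.08,0.082,0.082,0.082,0.082,0.082]}' 40
python3 -c "
from h import *
go(.4424,.2428,.2,84.5)"
```

```text
time_s: 26.6
position: [0.5137, 0.0015, 0.1984]
tool_rot: [[0.096, 0.995, -0.0], [0.995, -0.096, 0.0], [0.0, -0.0, -1.0]]
ft_force: [1.0, -0.2, 0.8]
grip_width: 0.0818
t 26.6 pos [0.5137 0.0015 0.1984] a0 84.48 F [ 1.  -0.2  0.8] w 0.0818 J6 -7.5
SLIDE [ 0.2334 -0.0941 -0.0016] ROLL rad -0.0003 deg -0.0 dist 0.252
```

```bash
python3 -m crank '{"slide":[[0.04,-0.016,0],[0.08,-0.032,0],[0.12,-0.048,0],[0.16,-0.064,0],[0.2,-0.08,0],[0.225,-0.09,0],[0.232,-0.094,0],[0.232,-0.094,0]],"roll":[0,0,0,0,0,0,0,0],"grip":[0.082,0.082,0.082,0.082,0.082,0.082,0.082,0.082]}' 40
python3 - <<'E'
from h import *
S=get_image('scene');T=get_image('top')
crop(S,300,140,430,260,'s11')
go(.4424,.2428,.055,84.5)
E
```

```text
time_s: 27.4
position: [0.4428, 0.2404, 0.1984]
tool_rot: [[0.094, 0.996, -0.0], [0.996, -0.094, -0.0], [-0.0, -0.0, -1.0]]
ft_force: [0.7, -1.6, -0.3]
grip_width: 0.0819
t 27.5 pos [0.4435 0.2391 0.1985] a0 84.46 F [-0.3 -0.6  0.1] w 0.082 J6 20.4
SLIDE [ 0.0036 -0.0015  0.1435] ROLL rad -0.0006 deg -0.0 dist 0.144
```

View pics/s11.png

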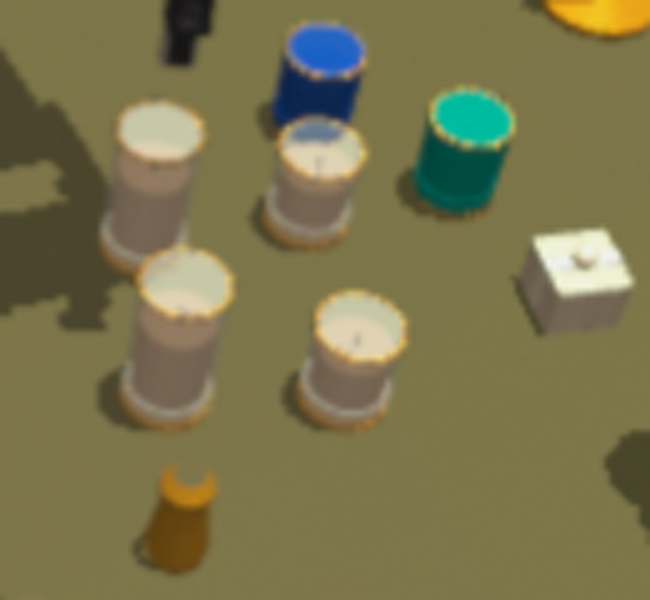

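```bash
python3 -m crank '{"slide":[[0.002,-0.001,0.03],[0.002,-0.001,0.06],[0.002,-0.001,0.085],[0.002,-0.001,0.105],[0.002,-0.001,0.12],[0.002,-0.001,0.133],[0.002,-0.001,0.142],[0.002,-0.001,0.142]],"roll":[0,0,0,0,0,0,0,0],"grip":[0.082,0.082,0.082,0.082,0.082,0.082,0.082,0.082]}' 40
python3 -m crank '{"slide":[[0,0,0],[0,0,0],[0,0,0],[0,0,0],[0,0,0],[0,0,0],[0,0,0],[0,0,0]],"roll":[0,0,0,0,0,0,0,0],"grip":[0.076,0.072,0.068,0.064,0.06,0.056,0.052,0.05]}' 35
python3 -c "
from h import *
go(.4424,.2428,.055,84.5)"
```

```text
time_s: 28.3
position: [0.4424, 0.2411, 0.0558]
tool_rot: [[0.097, 0.995, -0.002], [0.995, -0.097, -0.001], [-0.001, -0.002, -1.0]]
ft_force: [-0.3, -0.0, 0.4]
grip_width: 0.0821
time_s: 29.1
position: [0.4419, 0.2421, 0.0569]
tool_rot: [[0.096, 0.995, -0.001], [0.995, -0.096, 0.0], [-0.0, -0.001, -1.0]]
ft_force: [-3.7, 1.3, 5.7]
grip_width: 0.0554
t 29.1 pos [0.4419 0.2421 0.0569] a0 84.51 F [-3.7  1.3  5.7] w 0.0554 J6 20.7
SLIDE [0.0007 0.0004 0.0019] ROLL rad 0.0001 deg 0.0 dist 0.002
```

```bash
python3 -m crank '{"slide":[[0,0,0],[0,0,-0.005],[0,0,-0.015],[0,0,-0.03],[0,0,-0.05],[0,0,-0.07],[0,0,-0.085],[0,0,-0.09]],"roll":[0,0,0,0,0,0,0,0],"grip":[0.05,0.05,0.05,0.05,0.05,0.05,0.05,0.05]}' 45
python3 -c "
from h import *
p=pl(.055,-.06);print(p,pl(.055,.06),pl(-.055,-.06),pl(-.055,.06))
go(*p,.145,84.5)"
```

```text
time_s: 29.9
position: [0.443, 0.2422, 0.1485]
tool_rot: [[0.096, 0.995, 0.003], [0.995, -0.096, 0.001], [0.001, 0.003, -1.0]]
ft_force: [0.7, 0.1, -2.9]
grip_width: 0.055
[ 0.6464 -0.1128] [0.6579 0.0066] [ 0.5369 -0.1022] [0.5484 0.0172]
t 29.9 pos [0.443  0.2422 0.1485] a0 84.5 F [ 0.7  0.1 -2.9] w 0.055 J6 20.7
SLIDE [-0.3339  0.2365  0.0039] ROLL rad 0.0 deg 0.0 dist 0.409
```

```bash
python3 -m crank '{"slide":[[-0.012,0.006,0],[-0.034,0.02,0],[-0.06,0.04,0],[-0.09,0.06,0],[-0.12,0.08,0],[-0.15,0.1,0],[-0.18,0.12,0],[-0.21,0.145,0]],"roll":[0,0,0,0,0,0,0,0],"grip":[0.05,0.05,0.05,0.05,0.05,0.05,0.05,0.05]}' 45
python3 -m crank '{"slide":[[-0.03,0.022,0],[-0.06,0.044,0],[-0.085,0.063,0],[-0.105,0.078,0],[-0.118,0.087,0],[-0.124,0.0915,0],[-0.124,0.0915,0],[-0.124,0.0915,0]],"roll":[0,0,0,0,0,0,0,0],"grip":[0.05,0.05,0.05,0.05,0.05,0.05,0.05,0.05]}' 45
python3 -c "
from h import *
p=pl(.055,-.06)
go(*p,.096,84.5)"
```

```text
time_s: 30.7
position: [0.5664, 0.0169, 0.1456]
tool_rot: [[0.096, 0.995, -0.002], [0.995, -0.096, 0.0], [-0.0, -0.002, -1.0]]
ft_force: [-0.2, 1.1, -2.6]
grip_width: 0.0553
time_s: 31.5
position: [0.6452, -0.1126, 0.1462]
tool_rot: [[0.096, 0.995, -0.001], [0.995, -0.096, 0.001], [0.001, -0.001, -1.0]]
ft_force: [-0.2, 0.9, -2.2]
grip_width: 0.055
t 31.5 pos [ 0.6452 -0.1126  0.1462] a0 84.52 F [-0.2  0.9 -2.2] w 0.055 J6 -14.8
SLIDE [-0.0001  0.0012  0.0502] ROLL rad 0.0003 deg 0.0 dist 0.05
```

```bash
python3 -m crank '{"slide":[[0,0.001,0.01],[0,0.001,0.02],[0,0.001,0.03],[0,0.001,0.038],[0,0.001,0.044],[0,0.001,0.048],[0,0.001,0.05],[0,0.001,0.05]],"roll":[0,0,0,0,0,0,0,0],"grip":[0.05,0.05,0.05,0.05,0.05,0.05,0.05,0.05]}' 45
python3 -m crank '{"slide":[[0,0,0.001],[0,0,0.002],[0,0,0.003],[0,0,0.004],[0,0,0.005],[0,0,0.0055],[0,0,0.0055],[0,0,0.0055]],"roll":[0,0,0,0,0,0,0,0],"grip":[0.05,0.05,0.05,0.05,0.05,0.05,0.05,0.05]}' 45
```

```text
time_s: 32.3
position: [0.6468, -0.1132, 0.0965]
tool_rot: [[0.096, 0.995, -0.0], [0.995, -0.096, 0.0], [0.0, -0.0, -1.0]]
ft_force: [0.1, 0.3, -2.0]
grip_width: 0.055
time_s: 33.1
position: [0.6468, -0.1132, 0.0919]
tool_rot: [[0.096, 0.995, 0.001], [0.995, -0.096, -0.0], [-0.0, 0.001, -1.0]]
ft_force: [-3.9, 1.0, 5.8]
grip_width: 0.0552
```

```bash
python3 -m crank '{"slide":[[0,0,0],[0,0,0],[0,0,0],[0,0,0],[0,0,0],[0,0,0],[0,0,-0.005],[0,0,-0.02]],"roll":[0,0,0,0,0,0,0,0],"grip":[0.058,0.061,0.065,0.07,0.075,0.08,0.08,0.08]}' 45
python3 -m crank '{"slide":[[0,0,-0.02],[0,0,-0.05],[0,0,-0.08],[0,0,-0.1],[0.02,0,-0.1],[0.06,0,-0.1],[0.1,0,-0.1],[0.14,-0.01,-0.1]],"roll":[0,0,0,0,0,0,0,0],"grip":[0.08,0.08,0.08,0.08,0.08,0.08,0.08,0.08]}' 45
python3 - <<'E'
from h import *
S=get_image('scene');T=get_image('top')
crop(S,190,140,430,260,'s12');crop(T,100,130,330,280,'t12')
go(.5723,.241,.2,84.5)
E
```

```text
time_s: 33.9
position: [0.6462, -0.113, 0.1103]
tool_rot: [[0.096, 0.995, -0.003], [0.995, -0.096, 0.001], [0.001, -0.003, -1.0]]
ft_force: [0.9, -0.1, -0.6]
grip_width: 0.0801
time_s: 34.7
position: [0.6506, 0.0284, 0.2113]
tool_rot: [[0.096, 0.995, 0.001], [0.995, -0.096, -0.0], [0.0, 0.001, -1.0]]
ft_force: [-0.4, 0.3, -0.1]
grip_width: 0.08
t 34.8 pos [0.6495 0.0319 0.2118] a0 84.8 F [ 0.3 -0.6  0.4] w 0.0798 J6 -2.4
SLIDE [ 0.2012 -0.0959  0.012 ] ROLL rad 0.0052 deg 0.3 dist 0.223
```

View pics/s12.png

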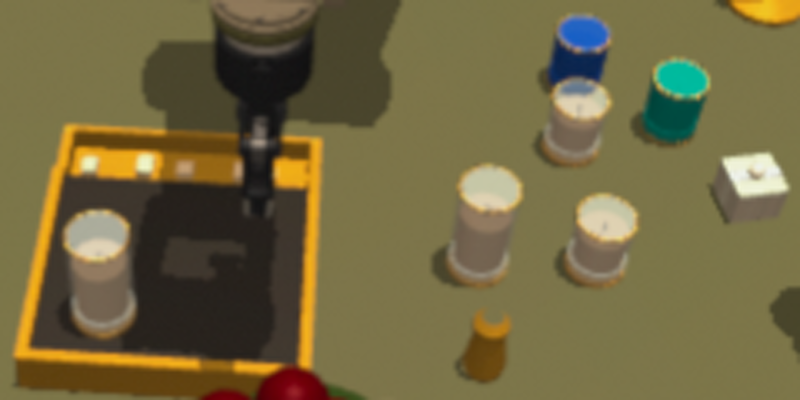

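View pics/t12.png

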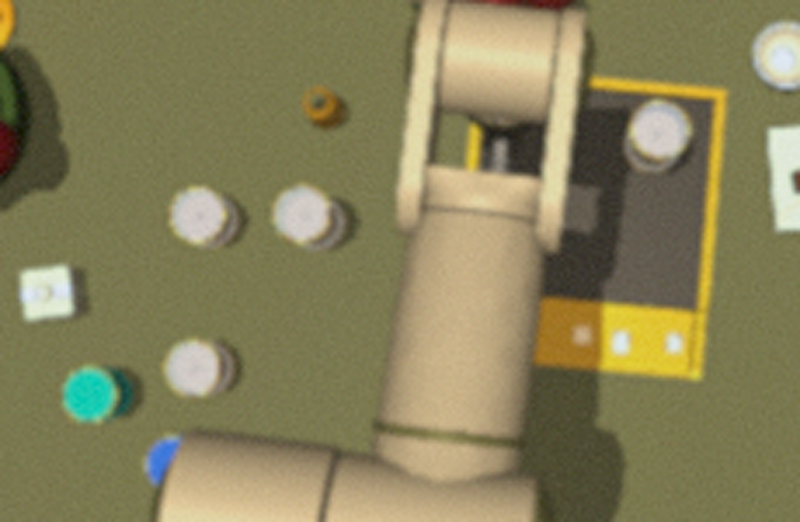

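```bash
python3 -m crank '{"slide":[[0.03,-0.015,0.012],[0.06,-0.03,0.012],[0.09,-0.045,0.012],[0.12,-0.06,0.012],[0.15,-0.075,0.012],[0.18,-0.088,0.012],[0.198,-0.096,0.012],[0.198,-0.096,0.012]],"roll":[0,0,0,0,0,0,0,0],"grip":[0.082,0.082,0.082,0.082,0.082,0.082,0.082,0.082]}' 45
python3 -c "
from h import *
go(.5723,.241,.055,84.5)"
```

```text
time_s: 35.6
position: [0.573, 0.2351, 0.1996]
tool_rot: [[0.093, 0.996, 0.0], [0.996, -0.093, 0.0], [0.0, 0.0, -1.0]]
ft_force: [-0.2, -0.4, 0.3]
grip_width: 0.082
t 35.6 pos [0.573  0.2351 0.1996] a0 84.65 F [-0.2 -0.4  0.3] w 0.082 J6 16.7
SLIDE [ 0.0057 -0.0013  0.1446] ROLL rad 0.0027 deg 0.2 dist 0.145
```

```bash
python3 -m crank '{"slide":[[0.006,-0.001,0.02],[0.007,-0.001,0.055],[0.007,-0.001,0.08],[0.007,-0.001,0.1],[0.007,-0.001,0.12],[0.007,-0.001,0.135],[0.007,-0.001,0.144],[0.007,-0.001,0.144]],"roll":[0,0,0,0,0,0,0,0],"grip":[0.082,0.082,0.082,0.082,0.082,0.082,0.082,0.082]}' 40
python3 -m crank '{"slide":[[0,0,0],[0,0,0],[0,0,0],[0,0,0],[0,0,0],[0,0,0],[0,0,0],[0,0,0]],"roll":[0,0,0,0,0,0,0,0],"grip":[0.076,0.072,0.068,0.064,0.06,0.056,0.052,0.05]}' 35
python3 -c "
from h import *
go(.5723,.241,.055,84.5)"
```

```text
time_s: 36.4
position: [0.5733, 0.2395, 0.0543]
tool_rot: [[0.097, 0.995, -0.002], [0.995, -0.097, -0.001], [-0.001, -0.002, -1.0]]
ft_force: [-0.4, -0.6, -0.0]
grip_width: 0.082
time_s: 37.2
position: [0.5728, 0.2406, 0.0554]
tool_rot: [[0.096, 0.995, -0.001], [0.995, -0.096, 0.0], [-0.0, -0.001, -1.0]]
ft_force: [-5.2, 0.4, 5.5]
grip_width: 0.0552
t 37.2 pos [0.5728 0.2406 0.0554] a0 84.51 F [-5.2  0.4  5.5] w 0.0552 J6 17.4
SLIDE [ 0.0003 -0.0005  0.0004] ROLL rad 0.0002 deg 0.0 dist 0.001
```

```bash
python3 -m crank '{"slide":[[0,0,0],[0,0,-0.005],[0,0,-0.015],[0,0,-0.03],[0,0,-0.05],[0,0,-0.07],[0,0,-0.085],[0,0,-0.09]],"roll":[0,0,0,0,0,0,0,0],"grip":[0.05,0.05,0.05,0.05,0.05,0.05,0.05,0.05]}' 45
python3 -c "
from h import *
p=pl(.055,.06)
go(*p,.145,84.5)"
```

```text
time_s: 38.0
position: [0.574, 0.2406, 0.1472]
tool_rot: [[0.096, 0.995, 0.003], [0.995, -0.096, 0.001], [0.001, 0.003, -1.0]]
ft_force: [-0.6, 0.4, -4.5]
grip_width: 0.0549
t 38.0 pos [0.574  0.2406 0.1472] a0 84.5 F [-0.6  0.4 -4.5] w 0.0549 J6 17.4
SLIDE [-0.2248  0.1059  0.0023] ROLL rad -0.0 deg -0.0 dist 0.249
```

```bash
python3 -m crank '{"slide":[[-0.01,0.004,0],[-0.03,0.014,0],[-0.06,0.028,0],[-0.09,0.042,0],[-0.12,0.056,0],[-0.15,0.07,0],[-0.175,0.082,0],[-0.195,0.092,0]],"roll":[0,0,0,0,0,0,0,0],"grip":[0.05,0.05,0.05,0.05,0.05,0.05,0.05,0.05]}' 45
python3 -m crank '{"slide":[[-0.015,0.007,0],[-0.024,0.012,0],[-0.03,0.014,0],[-0.03,0.014,0.01],[-0.03,0.014,0.02],[-0.03,0.014,0.03],[-0.03,0.014,0.038],[-0.03,0.014,0.042]],"roll":[0,0,0,0,0,0,0,0],"grip":[0.05,0.05,0.05,0.05,0.05,0.05,0.05,0.05]}' 45
python3 -c "
from h import *
p=pl(.055,.06)
go(*p,.094,84.5)"
```

```text
time_s: 38.8
position: [0.6462, 0.0349, 0.1437]
tool_rot: [[0.097, 0.995, -0.002], [0.995, -0.097, -0.0], [-0.0, -0.002, -1.0]]
ft_force: [0.6, 0.1, -3.8]
grip_width: 0.0553
time_s: 39.6
position: [0.6568, 0.0069, 0.1018]
tool_rot: [[0.095, 0.995, -0.002], [0.995, -0.095, 0.0], [0.0, -0.002, -1.0]]
ft_force: [0.6, -0.8, -4.4]
grip_width: 0.055
t 39.6 pos [0.6568 0.0069 0.1018] a0 84.53 F [ 0.6 -0.8 -4.4] w 0.055 J6 -4.2
SLIDE [-0.0001  0.0012  0.0078] ROLL rad 0.0006 deg 0.0 dist 0.008
```

Expected contact is at about z = 0.0904, so I'll lower gently.

```bash
python3 -m crank '{"slide":[[0,0,0.003],[0,0,0.005],[0,0,0.007],[0,0,0.0085],[0,0,0.0095],[0,0,0.0105],[0,0,0.011],[0,0,0.011]],"roll":[0,0,0,0,0,0,0,0],"grip":[0.05,0.05,0.05,0.05,0.05,0.05,0.05,0.05]}' 45
```

```text
time_s: 40.4
position: [0.6573, 0.0064, 0.0921]
tool_rot: [[0.096, 0.995, 0.0], [0.995, -0.096, 0.0], [0.0, 0.0, -1.0]]
ft_force: [0.2, 0.3, -3.3]
grip_width: 0.0549
```

```bash
python3 -m crank '{"slide":[[0,0,0.0005],[0,0,0.001],[0,0,0.0015],[0,0,0.002],[0,0,0.0025],[0,0,0.0025],[0,0,0.0025],[0,0,0.0025]],"roll":[0,0,0,0,0,0,0,0],"grip":[0.05,0.05,0.05,0.05,0.05,0.05,0.05,0.05]}' 45
```

```text
time_s: 41.2
position: [0.6573, 0.0064, 0.0905]
tool_rot: [[0.096, 0.995, 0.001], [0.995, -0.096, -0.0], [-0.0, 0.001, -1.0]]
ft_force: [-3.2, 1.5, 6.6]
grip_width: 0.0552
```

```bash
python3 -m crank '{"slide":[[0,0,0],[0,0,0],[0,0,0],[0,0,0],[0,0,0],[0,0,0],[0,0,-0.005],[0,0,-0.02]],"roll":[0,0,0,0,0,0,0,0],"grip":[0.058,0.061,0.065,0.07,0.075,0.08,0.08,0.08]}' 45
python3 -m crank '{"slide":[[0,0,-0.02],[0,0,-0.05],[0,0,-0.08],[0,0,-0.11],[0,-0.03,-0.11],[0,-0.06,-0.11],[0,-0.09,-0.11],[0,-0.12,-0.11]],"roll":[0,0,0,0,0,0,0,0],"grip":[0.08,0.08,0.08,0.08,0.08,0.08,0.08,0.08]}' 45
python3 - <<'E'
from h import *
S=get_image('scene');T=get_image('top')
crop(S,300,140,430,260,'s13');crop(T,100,140,220,280,'t13');crop(S,190,140,310,250,'s13b')
E
```

```text
time_s: 42.0
position: [0.6567, 0.0064, 0.1088]
tool_rot: [[0.096, 0.995, -0.003], [0.995, -0.096, 0.0], [0.0, -0.003, -1.0]]
ft_force: [0.1, -0.2, 0.6]
grip_width: 0.08
time_s: 42.8
position: [0.5366, 0.018, 0.2201]
tool_rot: [[0.096, 0.995, 0.001], [0.995, -0.096, -0.0], [-0.0, 0.001, -1.0]]
ft_force: [0.3, 0.0, 1.1]
grip_width: 0.0803
```

View pics/s13.png

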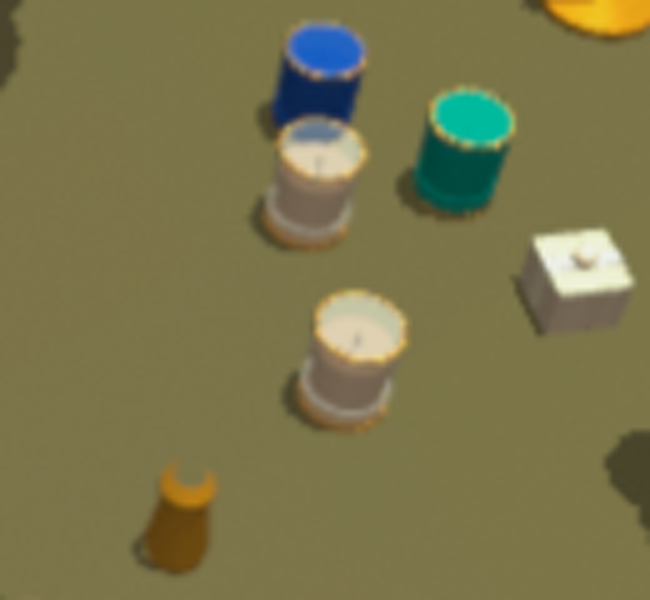

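View pics/t13.png

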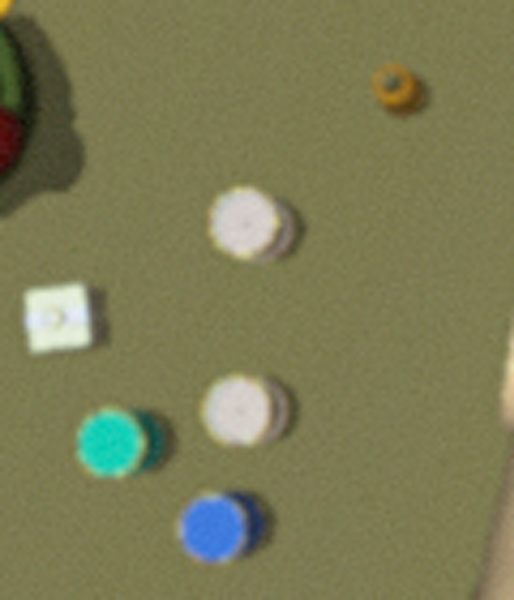

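View pics/s13b.png

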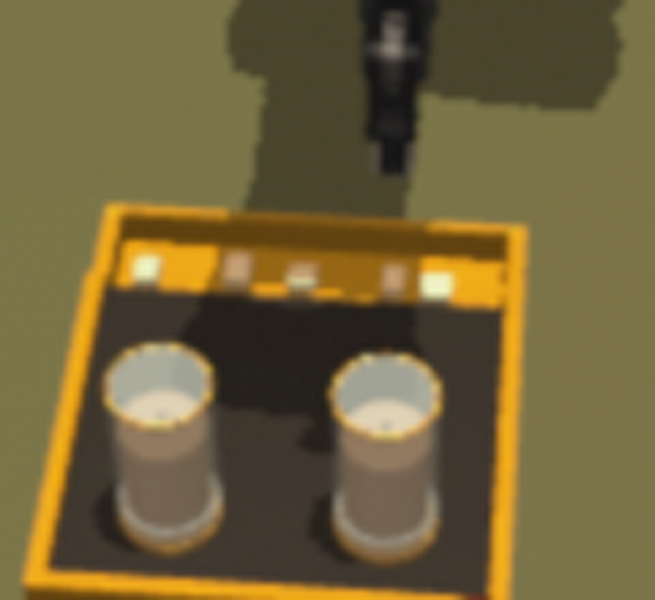

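Run:
```python
from h import *
S=get_image('scene');T=get_image('top')
def cv(p,s,o): return (np.array(p,float)+.5)/s-.5+np.array(o)
for n,a,b in [("blue",(325,50),(213,527)),("turq",(470,118),(111,442)),("shortA",(321,148),(239,410)),("shortB",(360,327),(245,222))]:
    X,e=tri([S,T],[cv(a,5,(300,140)),cv(b,600/140,(100,140))]);d=X[:2]-[.4218,.3576];print(n,X,e,"ang",np.degrees(np.arctan2(d[1],d[0])),np.linalg.norm(d))
go(.4218,.3576,.17,84.5)
```

```text
blue [0.3264 0.3785 0.0706] [np.float64(0.07848668072939552), np.float64(0.0764767807042141)] ang 167.6448319163588 0.09763941006806996
turq [0.3963 0.4637 0.0707] [np.float64(0.08994126165643947), np.float64(0.08424676396124711)] ang 103.52982981660344 0.10907939644743882
shortA [0.4218 0.3576 0.0708] [np.float64(0.11175809418152163), np.float64(0.1042576705101481)] ang 71.07818324185426 4.604058545219146e-05
shortB [0.5768 0.3539 0.0693] [np.float64(0.16135245830268533), np.float64(0.1391894903573291)] ang -1.374709288328424 0.1550157304359501
t 43.0 pos [0.5381 0.0179 0.2205] a0 84.5 F [-0.5 -0.8  0.2] w 0.0796 J6 -5.2
SLIDE [ 0.327  -0.1484  0.0502] ROLL rad -0.0 deg -0.0 dist 0.363
```

```bash
python3 -m crank '{"slide":[[0.04,-0.018,0],[0.08,-0.036,0],[0.12,-0.054,0],[0.16,-0.072,0],[0.2,-0.09,0],[0.24,-0.108,0],[0.28,-0.126,0.02],[0.31,-0.14,0.03]],"roll":[-0.1,-0.2,-0.3,-0.4,-0.5,-0.6,-0.7,-0.8],"grip":[0.08,0.08,0.08,0.08,0.08,0.08,0.08,0.08]}' 45
python3 -c "
from h import *
go(.4218,.3576,.14,135.6)"
```

```text
time_s: 43.8
position: [0.4279, 0.3424, 0.1885]
tool_rot: [[-0.651, 0.759, -0.0], [0.759, 0.651, 0.0], [0.0, -0.0, -1.0]]
ft_force: [1.0, 0.0, 0.8]
grip_width: 0.08
t 43.8 pos [0.4279 0.3424 0.1885] a0 130.63 F [1.  0.  0.8] w 0.08 J6 -14.4
SLIDE [0.0155 0.0053 0.0485] ROLL rad -0.0867 deg -5.0 dist 0.051
```

```bash
python3 -m crank '{"slide":[[0.005,0.002,0.01],[0.01,0.004,0.025],[0.014,0.005,0.04],[0.014,0.005,0.048],[0.014,0.005,0.048],[0.014,0.005,0.048],[0.014,0.005,0.048],[0.014,0.005,0.048]],"roll":[-0.05,-0.08,-0.08,-0.08,-0.08,-0.08,-0.08,-0.08],"grip":[0.08,0.08,0.08,0.08,0.08,0.08,0.08,0.08]}' 45
python3 -c "
from h import *
go(.4218,.3576,.03,135.6)"
```

```text
time_s: 44.6
position: [0.4233, 0.3538, 0.1423]
tool_rot: [[-0.706, 0.708, 0.001], [0.708, 0.706, 0.001], [-0.0, 0.001, -1.0]]
ft_force: [-0.5, 0.6, -0.1]
grip_width: 0.0802
t 44.6 pos [0.4233 0.3538 0.1423] a0 134.9 F [-0.5  0.6 -0.1] w 0.0802 J6 -17.3
SLIDE [0.0038 0.0015 0.1123] ROLL rad -0.0122 deg -0.7 dist 0.112
```

```bash
python3 -m crank '{"slide":[[0.003,0.001,0.02],[0.003,0.001,0.045],[0.003,0.001,0.065],[0.003,0.001,0.085],[0.003,0.001,0.1],[0.003,0.001,0.108],[0.003,0.001,0.11],[0.003,0.001,0.11]],"roll":[0,0,0,0,0,0,0,0],"grip":[0.08,0.08,0.08,0.08,0.08,0.08,0.08,0.08]}' 40
python3 -m crank '{"slide":[[0,0,0],[0,0,0],[0,0,0],[0,0,0],[0,0,0],[0,0,0],[0,0,0],[0,0,0]],"roll":[0,0,0,0,0,0,0,0],"grip":[0.076,0.072,0.068,0.064,0.06,0.056,0.052,0.05]}' 35
python3 -c "
from h import *
go(.4218,.3576,.03,135.6)"
```

```text
time_s: 45.4
position: [0.4218, 0.3567, 0.0321]
tool_rot: [[-0.706, 0.708, 0.001], [0.708, 0.706, 0.0], [-0.0, 0.001, -1.0]]
ft_force: [1.0, -0.4, -0.3]
grip_width: 0.0801
time_s: 46.2
position: [0.422, 0.357, 0.0321]
tool_rot: [[-0.706, 0.708, 0.001], [0.708, 0.706, 0.001], [-0.0, 0.002, -1.0]]
ft_force: [1.0, 1.9, 5.1]
grip_width: 0.0551
t 46.2 pos [0.422  0.357  0.0321] a0 134.92 F [1.  1.9 5.1] w 0.0551 J6 -17.0
SLIDE [0.0006 0.0003 0.0021] ROLL rad -0.0119 deg -0.7 dist 0.002
```

```bash
python3 -m crank '{"slide":[[0,0,0],[0,0,-0.005],[0,0,-0.015],[0,0,-0.035],[0,0,-0.06],[0,0,-0.085],[0,0,-0.105],[0,0,-0.11]],"roll":[0,0,0,0,0,0,0,0],"grip":[0.05,0.05,0.05,0.05,0.05,0.05,0.05,0.05]}' 45
python3 -c "
from h import *
p=pl(-.055,-.06)
go(*p,.142,135)"
```

```text
time_s: 47.0
position: [0.4219, 0.3568, 0.1438]
tool_rot: [[-0.706, 0.708, 0.003], [0.708, 0.706, 0.001], [-0.001, 0.003, -1.0]]
ft_force: [0.1, 0.0, -4.5]
grip_width: 0.0553
t 47.0 pos [0.4219 0.3568 0.1438] a0 134.92 F [ 0.1  0.  -4.5] w 0.0553 J6 -17.0
SLIDE [-0.4062 -0.2427  0.0015] ROLL rad -0.0013 deg -0.1 dist 0.473
```

```bash
python3 -m crank '{"slide":[[-0.01,-0.006,0],[-0.03,-0.018,0],[-0.058,-0.035,0],[-0.088,-0.053,0],[-0.118,-0.07,0],[-0.148,-0.088,0],[-0.178,-0.106,0],[-0.208,-0.124,0]],"roll":[0,0,0,0,0,0,0,0],"grip":[0.05,0.05,0.05,0.05,0.05,0.05,0.05,0.05]}' 45
python3 -m crank '{"slide":[[-0.03,-0.018,0],[-0.06,-0.036,0],[-0.09,-0.054,0],[-0.12,-0.072,0],[-0.15,-0.09,0],[-0.174,-0.104,0],[-0.189,-0.112,0],[-0.198,-0.118,0]],"roll":[0,0,0,0,0,0,0,0],"grip":[0.05,0.05,0.05,0.05,0.05,0.05,0.05,0.05]}' 45
python3 -c "
from h import *
p=pl(-.055,-.06)
go(*p,.071,135)"
```

```text
time_s: 47.8
position: [0.4798, 0.1196, 0.1403]
tool_rot: [[-0.706, 0.708, -0.003], [0.708, 0.706, -0.0], [0.002, -0.002, -1.0]]
ft_force: [0.8, -0.1, -3.9]
grip_width: 0.0549
time_s: 48.6
position: [0.5364, -0.103, 0.1405]
tool_rot: [[-0.705, 0.709, -0.002], [0.709, 0.705, 0.001], [0.002, -0.001, -1.0]]
ft_force: [-0.4, 0.3, -3.2]
grip_width: 0.0549
t 48.6 pos [ 0.5364 -0.103   0.1405] a0 134.85 F [-0.4  0.3 -3.2] w 0.0549 J6 -68.1
SLIDE [0.     0.0009 0.0695] ROLL rad -0.0026 deg -0.2 dist 0.07
```

```bash
python3 -m crank '{"slide":[[0,0,0.01],[0,0,0.022],[0,0,0.035],[0,0,0.047],[0,0,0.057],[0,0,0.064],[0,0,0.068],[0,0,0.068]],"roll":[0,0,0,0,0,0,0,0],"grip":[0.05,0.05,0.05,0.05,0.05,0.05,0.05,0.05]}' 45
python3 -m crank '{"slide":[[0,0,0.001],[0,0,0.002],[0,0,0.003],[0,0,0.004],[0,0,0.005],[0,0,0.006],[0,0,0.006],[0,0,0.006]],"roll":[0,0,0,0,0,0,0,0],"grip":[0.05,0.05,0.05,0.05,0.05,0.05,0.05,0.05]}' 45
```

```text
time_s: 49.4
position: [0.5367, -0.1016, 0.0732]
tool_rot: [[-0.706, 0.708, -0.001], [0.708, 0.706, 0.0], [0.001, -0.0, -1.0]]
ft_force: [0.2, 0.1, -3.5]
grip_width: 0.0546
time_s: 50.2
position: [0.5368, -0.1018, 0.0676]
tool_rot: [[-0.706, 0.708, 0.0], [0.708, 0.706, -0.0], [-0.0, 0.0, -1.0]]
ft_force: [0.4, 0.9, -3.7]
grip_width: 0.0548
```

```bash
python3 -m crank '{"slide":[[0,0,0.0004],[0,0,0.0008],[0,0,0.0012],[0,0,0.0015],[0,0,0.0015],[0,0,0.0015],[0,0,0.0015],[0,0,0.0015]],"roll":[0,0,0,0,0,0,0,0],"grip":[0.05,0.05,0.05,0.05,0.05,0.05,0.05,0.05]}' 45
```

```text
time_s: 51.0
position: [0.5369, -0.1018, 0.0672]
tool_rot: [[-0.706, 0.708, 0.001], [0.708, 0.706, -0.0], [-0.001, 0.0, -1.0]]
ft_force: [-3.5, 1.3, 7.7]
grip_width: 0.0549
```

Contact felt, so release and move to shortB.

```bash
python3 -m crank '{"slide":[[0,0,0],[0,0,0],[0,0,0],[0,0,0],[0,0,0],[0,0,0],[0,0,-0.005],[0,0,-0.02]],"roll":[0,0,0,0,0,0,0,0],"grip":[0.058,0.061,0.065,0.07,0.075,0.078,0.078,0.078]}' 45
python3 -m crank '{"slide":[[0,0,-0.02],[0,0,-0.05],[0,0,-0.08],[0,0,-0.1],[0.03,0.03,-0.1],[0.06,0.06,-0.1],[0.09,0.09,-0.1],[0.12,0.12,-0.1]],"roll":[0,0,0,0,0,0,0,0],"grip":[0.08,0.08,0.08,0.08,0.08,0.08,0.08,0.08]}' 45
python3 - <<'E'
from h import *
S=get_image('scene');T=get_image('top')
crop(S,190,140,430,260,'s14');crop(T,100,130,330,280,'t14')
go(.5768,.3539,.17,84.5)
E
```

```text
time_s: 51.8
position: [0.5363, -0.1015, 0.0856]
tool_rot: [[-0.706, 0.708, -0.002], [0.708, 0.706, 0.001], [0.002, -0.001, -1.0]]
ft_force: [-0.1, 0.5, 0.7]
grip_width: 0.0779
time_s: 52.6
position: [0.5368, 0.0695, 0.1866]
tool_rot: [[-0.706, 0.708, 0.001], [0.708, 0.706, -0.0], [-0.0, 0.0, -1.0]]
ft_force: [0.4, -0.3, 0.1]
grip_width: 0.0797
t 52.7 pos [0.5364 0.0722 0.1866] a0 135.21 F [-1.4 -0.6 -0.9] w 0.0799 J6 -50.1
SLIDE [0.1699 0.2283 0.0169] ROLL rad 0.885 deg 50.7 dist 0.285
```

View pics/s14.png

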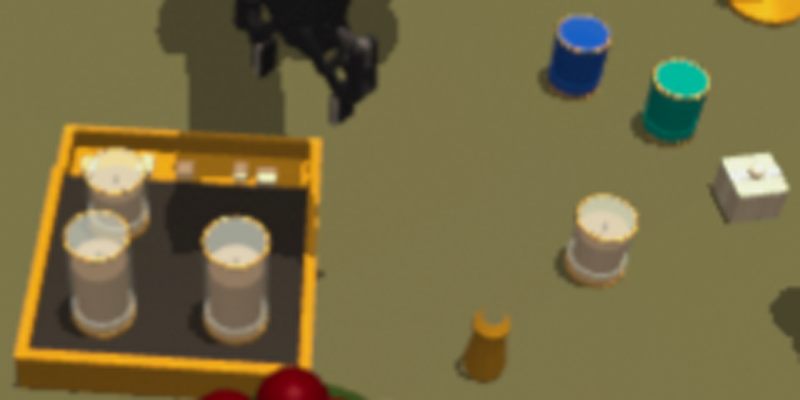

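View pics/t14.png

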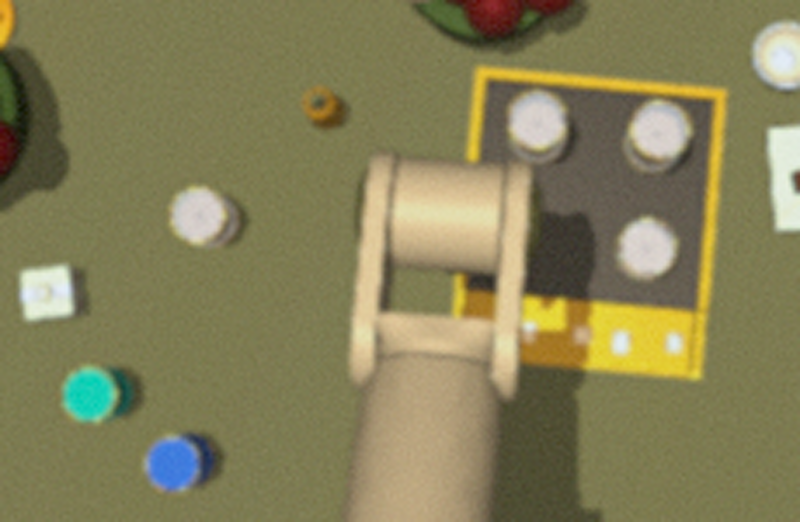

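```bash
python3 -c "
from h import *
go(.5768,.3539,.14,135)"
python3 -m crank '{"slide":[[0.02,0.028,0.005],[0.043,0.057,0.01],[0.066,0.087,0.02],[0.09,0.118,0.03],[0.113,0.15,0.04],[0.137,0.182,0.046],[0.157,0.21,0.046],[0.167,0.226,0.046]],"roll":[0,0,0,0,0,0,0,0],"grip":[0.08,0.08,0.08,0.08,0.08,0.08,0.08,0.08]}' 45
python3 -c "
from h import *
go(.5768,.3539,.03,135)"
```

```text
t 52.7 pos [0.5364 0.0722 0.1866] a0 135.21 F [-1.4 -0.6 -0.9] w 0.0799 J6 -50.1
SLIDE [0.1698 0.2283 0.0469] ROLL rad 0.0036 deg 0.2 dist 0.288
time_s: 53.5
position: [0.5791, 0.3479, 0.1399]
tool_rot: [[-0.707, 0.707, -0.0], [0.707, 0.707, 0.0], [0.0, -0.0, -1.0]]
ft_force: [0.5, -0.1, -1.5]
grip_width: 0.0799
t 53.5 pos [0.5791 0.3479 0.1399] a0 135.01 F [ 0.5 -0.1 -1.5] w 0.0799 J6 -24.0
SLIDE [0.0059 0.0026 0.1099] ROLL rad 0.0002 deg 0.0 dist 0.11
```

```bash
python3 -m crank '{"slide":[[0.003,0.001,0.01],[0.005,0.002,0.035],[0.005,0.002,0.035],[0.005,0.002,0.035],[0.005,0.002,0.035],[0.005,0.002,0.035],[0.005,0.002,0.035],[0.005,0.002,0.035]],"roll":[0,0,0,0,0,0,0,0],"grip":[0.08,0.08,0.08,0.08,0.08,0.08,0.08,0.08]}' 45
python3 -c "
from h import *
go(.5768,.3539,.03,135)"
```

```text
time_s: 54.3
position: [0.5772, 0.3507, 0.1056]
tool_rot: [[-0.706, 0.708, 0.001], [0.708, 0.706, 0.0], [-0.0, 0.001, -1.0]]
ft_force: [0.1, -0.4, 0.0]
grip_width: 0.0802
t 54.3 pos [0.5772 0.3507 0.1056] a0 134.91 F [ 0.1 -0.4  0. ] w 0.0802 J6 -23.7
SLIDE [0.0026 0.0019 0.0756] ROLL rad -0.0015 deg -0.1 dist 0.076
```

```bash
python3 -m crank '{"slide":[[0.0025,0.002,0.005],[0.0025,0.002,0.02],[0.0025,0.002,0.04],[0.0025,0.002,0.055],[0.0025,0.002,0.066],[0.0025,0.002,0.073],[0.0025,0.002,0.074],[0.0025,0.002,0.074]],"roll":[0,0,0,0,0,0,0,0],"grip":[0.08,0.08,0.08,0.08,0.08,0.08,0.08,0.08]}' 40
python3 -m crank '{"slide":[[0,0,0],[0,0,0],[0,0,0],[0,0,0],[0,0,0],[0,0,0],[0,0,0],[0,0,0]],"roll":[0,0,0,0,0,0,0,0],"grip":[0.076,0.072,0.068,0.064,0.06,0.056,0.052,0.05]}' 35
python3 -m crank '{"slide":[[0,0,0],[0,0,-0.005],[0,0,-0.015],[0,0,-0.035],[0,0,-0.06],[0,0,-0.085],[0,0,-0.105],[0,0,-0.11]],"roll":[0,0,0,0,0,0,0,0],"grip":[0.05,0.05,0.05,0.05,0.05,0.05,0.05,0.05]}' 45
python3 -c "
from h import *
p=pl(-.055,.06)
go(*p,.14,135)"
```

```text
time_s: 55.1
position: [0.5769, 0.354, 0.0315]
tool_rot: [[-0.706, 0.708, 0.001], [0.708, 0.706, 0.0], [-0.0, 0.001, -1.0]]
ft_force: [-0.0, -0.2, -0.7]
grip_width: 0.0801
time_s: 55.9
position: [0.5771, 0.3542, 0.0316]
tool_rot: [[-0.706, 0.708, 0.001], [0.708, 0.706, 0.001], [-0.0, 0.001, -1.0]]
ft_force: [1.6, 1.4, 3.5]
grip_width: 0.0553
time_s: 56.7
position: [0.5772, 0.3541, 0.1438]
tool_rot: [[-0.706, 0.708, 0.003], [0.708, 0.706, 0.001], [-0.001, 0.003, -1.0]]
ft_force: [0.5, 0.9, -3.1]
grip_width: 0.0552
t 56.7 pos [0.5772 0.3541 0.1438] a0 134.92 F [ 0.5  0.9 -3.1] w 0.0552 J6 -23.4
SLIDE [-0.2182 -0.2583  0.0033] ROLL rad -0.0014 deg -0.1 dist 0.338
```

```bash
python3 -m crank '{"slide":[[-0.007,-0.008,0],[-0.022,-0.026,0],[-0.041,-0.049,0],[-0.062,-0.073,0],[-0.083,-0.098,0],[-0.104,-0.123,0],[-0.125,-0.148,0],[-0.145,-0.172,0]],"roll":[0,0,0,0,0,0,0,0],"grip":[0.05,0.05,0.05,0.05,0.05,0.05,0.05,0.05]}' 45
python3 -m crank '{"slide":[[-0.02,-0.024,0],[-0.038,-0.045,0],[-0.054,-0.064,0],[-0.066,-0.078,0],[-0.073,-0.086,0],[-0.073,-0.086,0.01],[-0.073,-0.086,0.025],[-0.073,-0.086,0.04]],"roll":[0,0,0,0,0,0,0,0],"grip":[0.05,0.05,0.05,0.05,0.05,0.05,0.05,0.05]}' 45
python3 -c "
from h import *
p=pl(-.055,.06)
go(*p,.071,135)"
```

```text
time_s: 57.5
position: [0.5559, 0.1277, 0.1396]
tool_rot: [[-0.706, 0.708, -0.003], [0.708, 0.706, -0.0], [0.002, -0.003, -1.0]]
ft_force: [0.6, -0.1, -4.3]
grip_width: 0.0552
time_s: 58.3
position: [0.5474, 0.0182, 0.0996]
tool_rot: [[-0.706, 0.708, -0.001], [0.708, 0.706, 0.001], [0.001, -0.0, -1.0]]
ft_force: [-0.6, -0.5, -4.3]
grip_width: 0.0547
t 58.3 pos [0.5474 0.0182 0.0996] a0 134.95 F [-0.6 -0.5 -4.3] w 0.0547 J6 -55.4
SLIDE [-0.0015  0.      0.0286] ROLL rad -0.0009 deg -0.0 dist 0.029
```

```bash
python3 -m crank '{"slide":[[0,0,0.006],[0,0,0.012],[0,0,0.018],[0,0,0.023],[0,0,0.027],[0,0,0.029],[0,0,0.03],[0,0,0.03]],"roll":[0,0,0,0,0,0,0,0],"grip":[0.05,0.05,0.05,0.05,0.05,0.05,0.05,0.05]}' 45
python3 -m crank '{"slide":[[0,0,0.0005],[0,0,0.001],[0,0,0.0015],[0,0,0.002],[0,0,0.0025],[0,0,0.003],[0,0,0.003],[0,0,0.003]],"roll":[0,0,0,0,0,0,0,0],"grip":[0.05,0.05,0.05,0.05,0.05,0.05,0.05,0.05]}' 45
```

```text
time_s: 59.1
position: [0.548, 0.0173, 0.0712]
tool_rot: [[-0.706, 0.708, 0.0], [0.708, 0.706, -0.0], [-0.0, 0.0, -1.0]]
ft_force: [0.0, -0.3, -1.9]
grip_width: 0.0552
time_s: 59.9
position: [0.548, 0.0174, 0.0681]
tool_rot: [[-0.706, 0.708, -0.0], [0.708, 0.706, -0.0], [0.0, -0.0, -1.0]]
ft_force: [0.8, -0.3, -4.0]
grip_width: 0.055
```

```bash
python3 -m crank '{"slide":[[0,0,0.0005],[0,0,0.001],[0,0,0.0015],[0,0,0.002],[0,0,0.0022],[0,0,0.0022],[0,0,0.0022],[0,0,0.0022]],"roll":[0,0,0,0,0,0,0,0],"grip":[0.05,0.05,0.05,0.05,0.05,0.05,0.05,0.05]}' 45
```

```text
time_s: 60.7
position: [0.548, 0.0174, 0.0666]
tool_rot: [[-0.706, 0.708, 0.001], [0.708, 0.706, -0.0], [-0.0, 0.0, -1.0]]
ft_force: [-3.7, -0.6, 6.0]
grip_width: 0.0553
```

```bash
python3 -m crank '{"slide":[[0,0,0],[0,0,0],[0,0,0],[0,0,0],[0,0,0],[0,0,0],[0,0,-0.005],[0,0,-0.02]],"roll":[0,0,0,0,0,0,0,0],"grip":[0.058,0.061,0.065,0.07,0.075,0.078,0.078,0.078]}' 45
python3 -m crank '{"slide":[[0,0,-0.02],[0,0,-0.05],[0,0,-0.08],[0,0,-0.11],[0,0,-0.13],[0,-0.03,-0.14],[0,-0.07,-0.14],[0,-0.11,-0.14]],"roll":[0,0,0,0,0,0,0,0],"grip":[0.078,0.078,0.078,0.078,0.078,0.078,0.078,0.07]}' 40
python3 -c "
from h import *
go(.431,-.336,.2,88)"
```

```text
time_s: 61.5
position: [0.5473, 0.0174, 0.0854]
tool_rot: [[-0.706, 0.708, -0.003], [0.708, 0.706, 0.0], [0.002, -0.001, -1.0]]
ft_force: [0.2, -0.5, -0.5]
grip_width: 0.0777
time_s: 62.3
position: [0.4691, -0.0608, 0.2265]
tool_rot: [[-0.707, 0.707, 0.001], [0.707, 0.707, -0.0], [-0.001, 0.0, -1.0]]
ft_force: [-0.0, -1.5, -0.2]
grip_width: 0.0699
t 62.3 pos [ 0.4691 -0.0608  0.2265] a0 134.99 F [-0.  -1.5 -0.2] w 0.0699 J6 -66.8
SLIDE [-0.1677 -0.2215  0.0266] ROLL rad 0.8201 deg 47.0 dist 0.279
```

```bash
python3 -m crank '{"slide":[[-0.02,-0.027,0],[-0.042,-0.055,0],[-0.065,-0.085,0],[-0.09,-0.118,0],[-0.115,-0.15,0.005],[-0.14,-0.185,0.01],[-0.16,-0.212,0.02],[-0.166,-0.219,0.027]],"roll":[0.11,0.22,0.33,0.44,0.55,0.66,0.77,0.82],"grip":[0.06,0.05,0.05,0.05,0.05,0.05,0.05,0.05]}' 40
python3 - <<'E'
from h import *
S=get_image('scene');T=get_image('top')
crop(S,130,140,310,275,'s15');crop(T,210,130,370,250,'t15');crop(S,290,140,450,260,'s15b')
go(.431,-.336,.1,88)
E
```

```text
time_s: 63.1
position: [0.4313, -0.3355, 0.1985]
tool_rot: [[0.043, 0.999, -0.0], [0.999, -0.043, -0.001], [-0.001, -0.0, -1.0]]
ft_force: [-0.3, 0.3, 0.1]
grip_width: 0.0502
t 63.2 pos [ 0.4315 -0.3335  0.1981] a0 87.79 F [-0.1  1.2  0.1] w 0.0503 J6 -47.9
SLIDE [-0.0026 -0.0003  0.0981] ROLL rad -0.0036 deg -0.2 dist 0.098
```

View pics/s15.png

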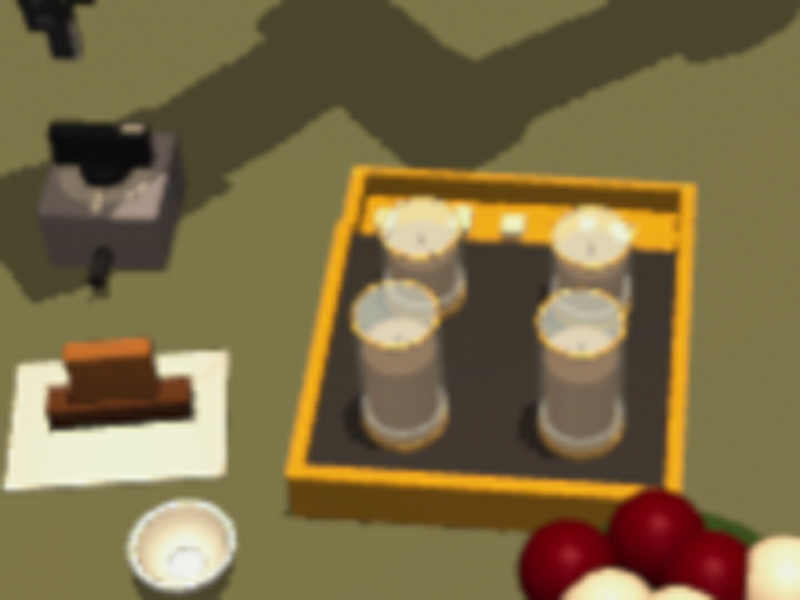

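View pics/t15.png

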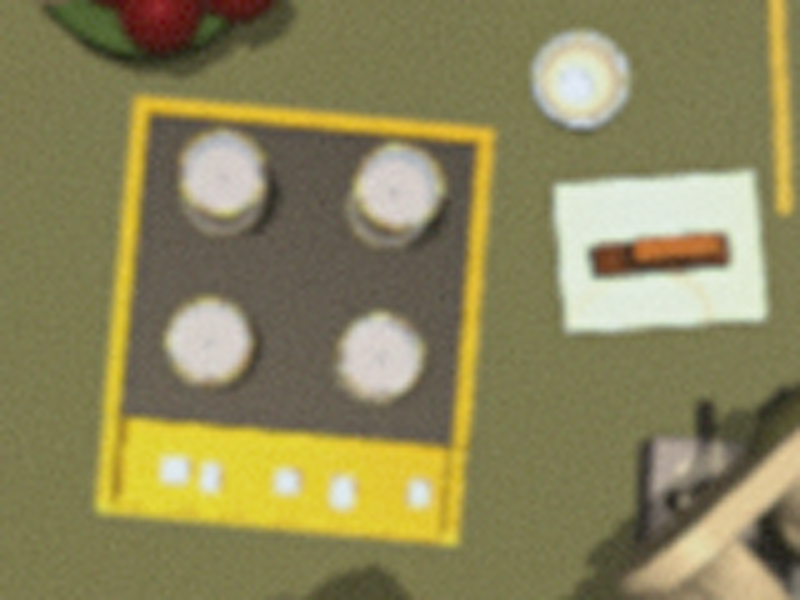

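View pics/s15b.png

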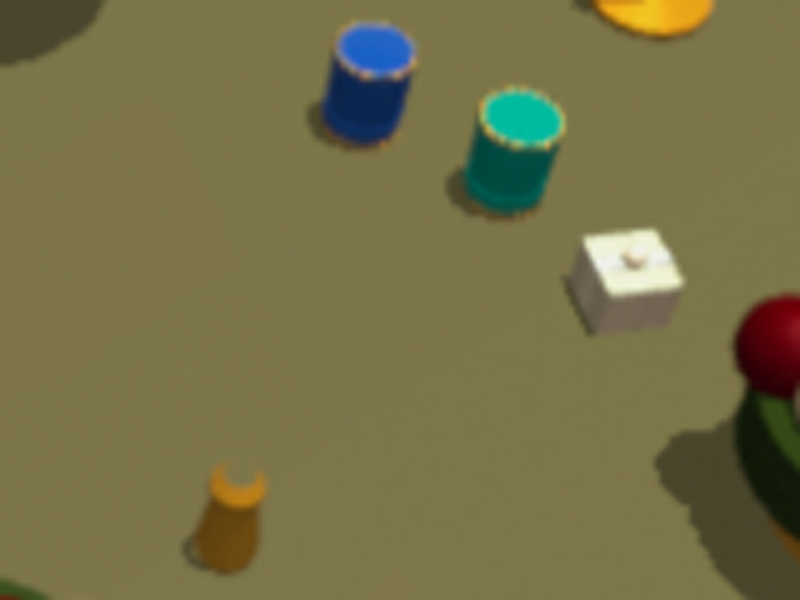

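```bash
python3 -m crank '{"slide":[[-0.001,0,0.03],[-0.001,0,0.06],[-0.001,0,0.085],[-0.001,0,0.105],[-0.001,0,0.117],[-0.001,0,0.124],[-0.001,0,0.124],[-0.001,0,0.124]],"roll":[0,0,0,0,0,0,0,0],"grip":[0.05,0.05,0.05,0.05,0.05,0.05,0.04,0.03]}' 40
python3 -m crank '{"slide":[[0,0,0],[0,0,0],[0,0,0],[0,0,0],[0,0,0],[0,0,0],[0,0,0],[0,0,0]],"roll":[0,0,0,0,0,0,0,0],"grip":[0.02,0.01,0.01,0.01,0.01,0.01,0.01,0.01]}' 40
python3 -c "
from h import *
go(.431,-.336,.0754,3)"
```

```text
time_s: 64.0
position: [0.4326, -0.3337, 0.0758]
tool_rot: [[0.035, 0.999, 0.001], [0.999, -0.035, -0.001], [-0.001, 0.001, -1.0]]
ft_force: [-0.0, 0.1, 0.3]
grip_width: 0.0304
time_s: 64.8
position: [0.4311, -0.3337, 0.076]
tool_rot: [[0.037, 0.999, -0.002], [0.999, -0.037, -0.0], [-0.0, -0.002, -1.0]]
ft_force: [-8.2, -0.1, 8.0]
grip_width: 0.0158
t 64.8 pos [ 0.4311 -0.3337  0.076 ] a0 87.88 F [-8.2 -0.1  8. ] w 0.0158 J6 -48.0
SLIDE [-0.0023 -0.      0.0006] ROLL rad 1.4814 deg 84.9 dist 0.002
```

```bash
python3 -m crank '{"slide":[[-0.001,-0.0005,0],[-0.002,-0.001,0],[-0.002,-0.001,0],[-0.002,-0.001,0],[-0.002,-0.001,0],[-0.002,-0.001,0],[-0.002,-0.001,0],[-0.002,-0.001,0]],"roll":[0.0,0.1,0.2,0.3,0.4,0.5,0.6,0.7],"grip":[0.01,0.01,0.01,0.01,0.01,0.01,0.01,0.01]}' 40
python3 -m crank '{"slide":[[0,0,0],[0,0,0],[0,0,0],[0,0,0],[0,0,0],[0,0,0],[0,0,0],[0,0,0]],"roll":[0.1,0.2,0.3,0.4,0.5,0.6,0.68,0.73],"grip":[0.01,0.01,0.01,0.01,0.01,0.01,0.01,0.01]}' 40
python3 -m crank '{"slide":[[0,0,0],[0,0,0],[0,0,0],[0,0,0],[0,0,0],[0,0,0],[0,0,0],[0,0,0]],"roll":[0.02,0.04,0.05,0.06,0.06,0.06,0.06,0.06],"grip":[0.01,0.01,0.01,0.01,0.01,0.01,0.01,0.01]}' 40
python3 -c "
from h import *
go(.431,-.336,.0754,3);print(observe()['wrist_torque'])"
```

```text
time_s: 65.6
position: [0.4326, -0.3347, 0.076]
tool_rot: [[0.674, 0.739, 0.003], [0.739, -0.674, 0.0], [0.002, 0.002, -1.0]]
ft_force: [8.1, 6.3, 3.7]
grip_width: 0.0153
time_s: 66.4
position: [0.4335, -0.3364, 0.0761]
tool_rot: [[0.995, 0.102, 0.006], [0.102, -0.995, -0.003], [0.005, 0.004, -1.0]]
ft_force: [12.1, -1.8, -3.1]
grip_width: 0.0152
time_s: 67.2
position: [0.4333, -0.3366, 0.0761]
tool_rot: [[0.999, 0.048, 0.005], [0.048, -0.999, -0.004], [0.005, 0.004, -1.0]]
ft_force: [10.9, -1.8, -2.0]
grip_width: 0.0156
t 67.2 pos [ 0.4333 -0.3366  0.0761] a0 2.74 F [10.9 -1.8 -2. ] w 0.0156 J6 37.0
SLIDE [-0.0023 -0.0007  0.0007] ROLL rad -0.0045 deg -0.3 dist 0.002
[-0.141  -1.4012  1.4166]
```

```bash
python3 -m crank '{"slide":[[0,0,0],[0,0,0],[0,0,0],[0,0,0],[0,0,-0.03],[0,0,-0.07],[0,0,-0.11],[0,0,-0.14]],"roll":[0,0,0,0,0,0,0,0],"grip":[0.03,0.05,0.06,0.06,0.06,0.06,0.06,0.06]}' 40
python3 -m crank '{"slide":[[-0.03,0,-0.02],[-0.06,0.03,-0.03],[-0.08,0.06,-0.03],[-0.1,0.09,-0.03],[-0.12,0.12,-0.03],[-0.13,0.14,-0.03],[-0.14,0.15,-0.03],[-0.14,0.15,-0.03]],"roll":[0,0,0,0,0,0,0,0],"grip":[0.06,0.06,0.06,0.06,0.06,0.06,0.06,0.06]}' 40
python3 - <<'E'
from h import *
S=get_image('scene');T=get_image('top')
crop(S,135,155,185,192,'s16');crop(T,330,205,375,240,'t16');cv2.imwrite('pics/s16b.png',cv2.resize(S["frame"][:,:,::-1],(800,600)));crop(T,210,130,370,250,'t16b')
E
```

```text
time_s: 68.0
position: [0.4311, -0.3356, 0.2175]
tool_rot: [[0.999, 0.045, 0.001], [0.045, -0.999, -0.002], [0.001, 0.002, -1.0]]
ft_force: [0.5, 0.1, -0.5]
grip_width: 0.0599
time_s: 68.8
position: [0.2969, -0.4922, 0.2446]
tool_rot: [[0.999, 0.043, -0.0], [0.043, -0.999, 0.001], [-0.0, -0.001, -1.0]]
ft_force: [-0.4, 1.0, 0.6]
grip_width: 0.0599
```

View pics/s16.png

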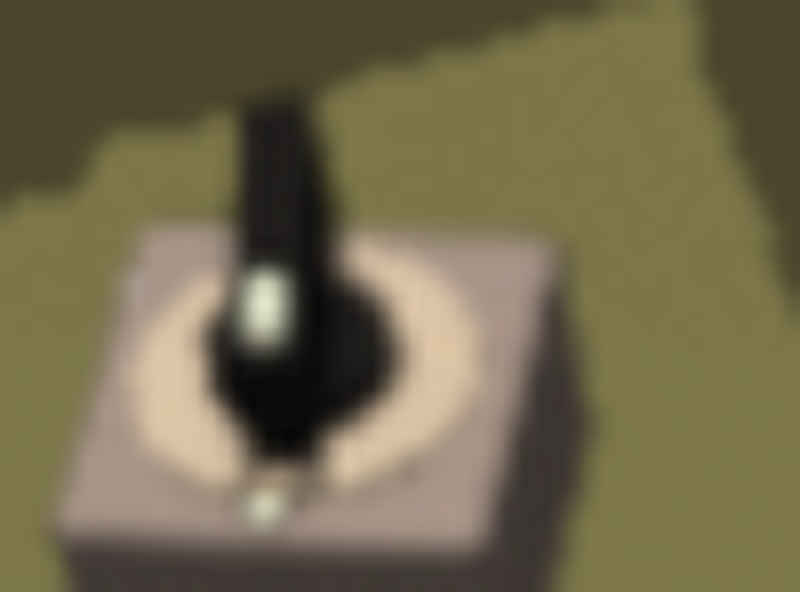

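View pics/t16b.png

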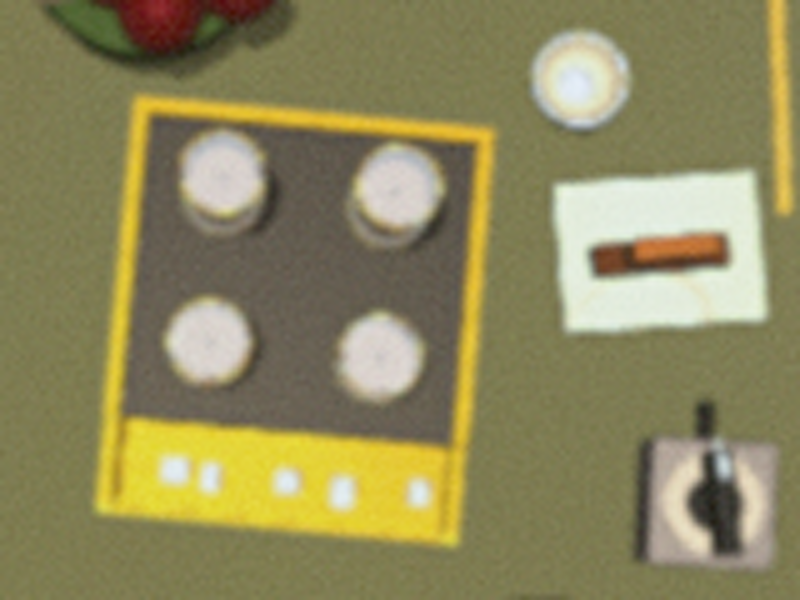

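View pics/s16b.png

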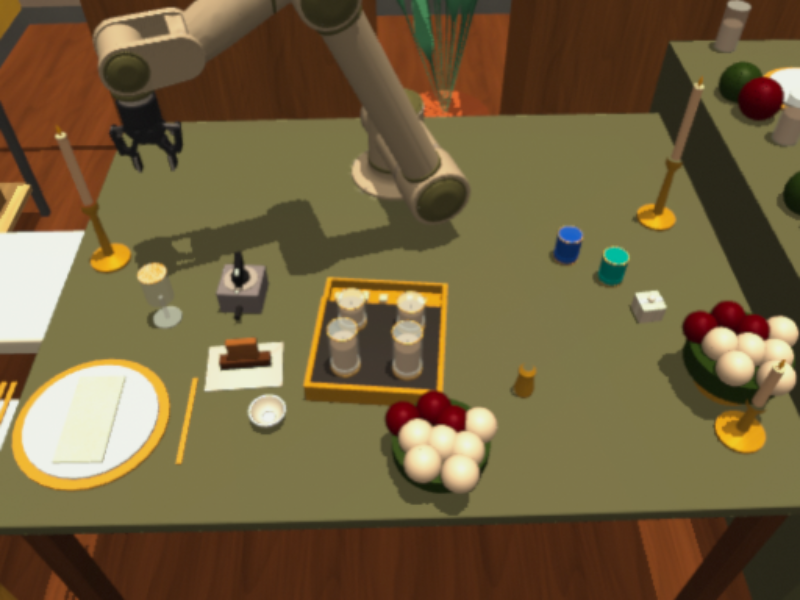

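View pics/t16.png

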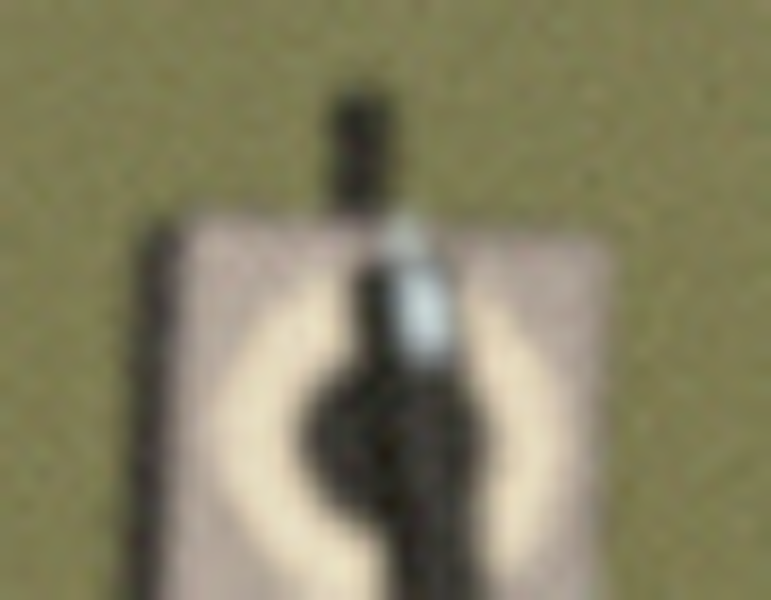

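```bash
python3 -c "
from rig import *
print(close_job())"
```

```text
the job is handed in; nothing more can be done
None
```

The job is done in the order asked and handed in at about 69 s of the 210 s allowed.

- **Isolator:** I turned it to the off stop at the start. At the end I turned it back to the on stop. The tick is where it was at the start, and the torque rose by the stop.
- **Flakes:** Three sweeps with the scraper put all five in the gutter, counted in both views before the jars went on. Only the scraper touched them.
- **Scraper:** It lies flat on its slab.
- **Jars:** There were four, with two tall in the back half and two short in the front half. All are upright and about 110 to 120 mm apart, centre to centre. Each was lowered until I felt contact and only then released.
- **Other tableware:** The goblet, shaker, gift box, dish and both coloured look-alike jars show no movement in the pictures.

No jar was seen to be knocked aside. The last pictures from both cameras agree with all of this, and no check failed. The scraper underside ran about 0.5 mm above the panel by estimate, with no contact force felt.

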